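# Pack the masking tape into the latched case

## Robot

A 6-joint arm with a two-finger parallel gripper is mounted at the origin on the work surface. World frame = base frame: x ahead of the robot, y to its left, z up, the work surface at z = 0. Lengths are in m, angles in rad, forces in N, time in s.
With the tool pointing down it reaches from about 0.25 to 0.775 m from the base axis. Payload 4 kg.
Tool frame: the origin (TCP) lies on the centre line of the jaws, within the pads' length; the fingertips stand 14 mm ahead of it and the grasp point (between the pads) lies 5 mm behind it (robot.tcp_to_tips is the distance from the TCP to the fingertips, in m); z points along the fingers, y is the line along which they close (so a half turn about z gives the same grasp; the last joint's range is limited). The gripper opens to 94 mm and grips with 3 to 60 N. Pads are 16 mm wide; open, the fingers measure 119 mm over their backs; the gripper's body (75 mm by 177 mm) begins 78 mm behind the grasp point.
Start: joints at [-1.306, 0.087, 1.371, -0, 1.684, -0.103], TCP at [0.198, -0.513, 0.196] pointing down, gripper open.
Joint ranges: [-3.1, 3.1], [-0.76, 2.03], [0.27, 2.55], [-1.08, 4.22], [0.17, 2.65], [-2.57, 2.57]. Speed limits (rad/s): [2.79, 2.79, 3.14, 3.14, 3.14, 3.14].

## Interface

Orientations are given as [roll, pitch, yaw] about the fixed x, y, z axes, in that order (R = Rz(yaw) Ry(pitch) Rx(roll)).
In Python, from bench import robot gives the robot as it stands.
- The arm moves only by the tool carry_out, never from a script. Its argument "increments" is a list of rows, each a list of 3 entries, a list of its own where there are three numbers: the closure in counts, from 0 (fully open) to 255 (shut), then the shift along the tool's x, y, z in mm, then the turn about the tool's z in degrees. In form: [[fingers, [dx, dy, dz], twist], ...]. A call has 1 to 8 rows; each row shifts and turns the commanded pose from where the row before left it, along the tool's axes as they then stand; what a row does not reach is not made up. A row lasts 1/10 s, in which the tool goes at most 50 mm and 8.59 degrees, less where a joint would pass 70% of its speed; a pose out of reach is approached as far as the arm can. A call with a gripper value outside its range is refused whole. The fingers move at their own pace and stop on an object; the grip force is fixed at half the most. Time passes only in rows, so rows that do not move let the fingers close. It gives the time, the measured TCP pose, the force, the opening and the grip force at its end, in the units of the state.
- robot.get_obs(): the state, without advancing time (a new reading comes with each control period).
- robot.snapshot(name): name is "scene" or "top" or "wrist"; returns the picture (420x560x3 uint8, blue, green, red); there is no depth.
- robot.get_calibration(name): a dict with "vfov" (degrees; the focal length in pixels is half the picture's height over the tangent of half this angle, whatever the lens; pixels are square), "cx", "cy" (the principal point, pixels), "T" (4x4, takes a point from camera to world coordinates). Camera axes: x right, y down, z forward; pixel columns grow to the right and rows downward; lengths in m; the calibration is good to about 2 mm. A picture is of the moment at which its call begins: read the wrist's pose just before it. get_calibration takes no time and is no camera call; for the wrist camera it gives the pose at the moment of the call.
- robot.close_job(): hands the job in; it is judged then, once.
The state is a dict: "time": time; "joint_positions": joint angles; "qvel": joint speeds; "joint_torque": joint torques, N m; "tool_pos": TCP position; "ee_rot": TCP orientation; "wrist_force": force on the tool from outside, world axes, zero at the start; "wrist_torque": the same for the moment, N m; "width": finger opening in m; "finger_force": force on a finger pad.
Only numpy, scipy, OpenCV 4.12 (cv2) and the standard library are available. Lean on these libraries where they do the work, as an engineer would, in place of code of your own. Each camera call takes 0.05 s, during which the arm holds its last target. There are 200 camera calls.

## Task

Pack up the masking tape: flip the toggle latch of the grey case open and lift its lid up, then lift every tape roll up and off its hook and put them all inside the case. Finally shut the lid fully and flip the latch closed over it again. Do not shove or knock over the other things on the bench.

Things in the scene. Friction and masses are not known exactly. Their poses are not given: they have to be found in the camera images.
- roll1: Roll of masking tape: stiff ring, outside diameter 100 mm, inside 70 mm (wall 15 mm), 24 mm wide, 0.10 to 0.20 kg; may be absent. Origin at the ring's centre; own y is its axis. It hangs on a hook arm, axis along the arm, its bore resting on the bar (origin about 30 mm below the bar's axis); pinched from above across its width, the fingertips reach down only to the bar.
- roll2: Roll of masking tape: stiff ring, outside diameter 100 mm, inside 70 mm (wall 15 mm), 24 mm wide, 0.10 to 0.20 kg; may be absent. Origin at the ring's centre; own y is its axis. It hangs on a hook arm, axis along the arm, its bore resting on the bar (origin about 30 mm below the bar's axis); pinched from above across its width, the fingertips reach down only to the bar.
- roll3: Roll of masking tape: stiff ring, outside diameter 100 mm, inside 70 mm (wall 15 mm), 24 mm wide, 0.10 to 0.20 kg; may be absent. Origin at the ring's centre; own y is its axis. It hangs on a hook arm, axis along the arm, its bore resting on the bar (origin about 30 mm below the bar's axis); pinched from above across its width, the fingertips reach down only to the bar.
- roll4: Roll of masking tape: stiff ring, outside diameter 100 mm, inside 70 mm (wall 15 mm), 24 mm wide, 0.10 to 0.20 kg; may be absent. Origin at the ring's centre; own y is its axis. It hangs on a hook arm, axis along the arm, its bore resting on the bar (origin about 30 mm below the bar's axis); pinched from above across its width, the fingertips reach down only to the bar.
- stand_a: Fixed T-shaped stand, origin on the table under its post, z up. Base disc 110 mm wide, 10 high. Two round hook arms (bar radius 5 mm, axis 170 mm above the table) run along its own +y and -y, straight for 122 mm, then up to a tip 199 mm above the table, 138 mm out. Each arm holds at most one roll, about 70 mm out: lift it 35 to 50 mm, then move it outward past the tip.
- stand_b: Fixed T-shaped stand, origin on the table under its post, z up. Base disc 110 mm wide, 10 high. Two round hook arms (bar radius 5 mm, axis 170 mm above the table) run along its own +y and -y, straight for 122 mm, then up to a tip 199 mm above the table, 138 mm out. Each arm holds at most one roll, about 70 mm out: lift it 35 to 50 mm, then move it outward past the tip.
- case: Fixed grey steel box, outside 140 (own x) x 310 (own y) x 125 mm high; walls, floor 5 mm. Origin: centre of underside; z up. Latch on own -x face, lid hinge on +x rim. On its floor two rails along y (tops 17 mm up, inner faces at x = +-35 mm) stop rolls on edge (axis along y, origin 55 mm up) from rolling. Holds 4 rolls on edge, or 3 and one flat on the rails; any attitude will do.
- lid (a joint): Lid angle: 0 shut, grows as it lifts, stop at 1.75 rad. Lid 140 x 310 x 6 mm, 0.45 kg, with a lip jutting 14 mm beyond the middle of its front edge; hinged along the case's y at its rear (+x) top rim; a stiff hinge (0.5 N m of friction) holds it wherever it is left. While the latch is closed the lid cannot be lifted.
- lid_handle (a point): Middle of the lid's bar handle: round bar of 12 mm diameter, 90 mm long, parallel to the case's y, its axis 38 mm above the lid's top face, 130 mm from the hinge along the lid. Moves with the lid.
- lid_hinge (a point): A point on the lid's hinge axis (axis along the case's y), middle of the rear rim.
- latch (a joint): Angle of the toggle lever on the case's front: 0 closed (upright, its claw over the lid's front lip), grows as its top swings away from the case (to the case's own -x), stop at 1.2 rad = open. Over-centre by its weight (0.3 kg): let go below 0.1 rad it falls shut, above 0.6 rad it falls open; 0.15 N m at most. Close it with the lid shut.
- latch_tab (a point): Point to pinch on the latch lever: lever is a flat steel tab 22 mm wide (along the case's y), 5 mm thick, 75 mm long from its pivot; this point is 59 mm from the pivot, and moves with the lever. With the latch closed it is 31 mm above the lid's top.
- latch_hinge (a point): A point on the latch's pivot axis (axis along the case's y), 105 mm above the table.
- tin: Bystander, to be left alone: closed paint tin, 90 mm across, 130 mm tall. Origin at the centre of its underside.
- thinner: Bystander, to be left alone: white thinner bottle, 70 mm across, 190 mm tall. Origin at the centre of its underside.
- sanding_block: Bystander, to be left alone: sanding block lying flat, 100 x 50 x 34 mm. Origin at the centre of its underside.
- hammer: Bystander, to be left alone: hammer lying flat. Origin at the centre of its underside.
- wrench: Bystander, to be left alone: wrench lying flat. Origin at the centre of its underside.
- filler: Bystander, to be left alone: closed filler jar, 90 mm across, 90 mm tall. Origin at the centre of its underside.

How it is judged:
By the outcome, as a careful person would: the job done as asked, in the order asked, and still so for the second after the job is handed in, with the robot touching nothing.
Of roll1, roll2, roll3, roll4 only 2 to 4 are there at a start; the rules pass over those that are not, and their reading is None.
At some moment in a run one of roll1, roll2, roll3, roll4 may be knocked a few centimetres aside while the robot is not near it.
Once in a run the grip may slacken for a moment while it holds something.
It also fails if it takes over 208 s, if anything falls off the work surface, if the arm or the gripper's body presses on something with over 40 N, if the wrist force passes 120 N, or if a joint passes its speed limit or range.

## Working session

There is one attempt and no reset: what is moved stays moved. The work goes in short steps, Python scripts to look and compute and a tool call to move; the robot and the scene stay as the last step left them, time stands still between calls to the robot, and variables do not carry over. Pictures are saved under pics/ and viewed, at most 14 in all, crops included, and the job is handed in when it is done.

Besides the shell and the picture viewer there is one more tool, called after ">>>" as name(argument=value, ...) on one line, values as JSON. carry_out: Moves the arm, as the interface text tells. Its arguments: {"type":"object","properties":{"increments":{"type":"array","items":{"type":"array"}}},"required":["increments"]}

```bash
ls; mkdir -p pics; cat > h.py <<'E'
import numpy as np, cv2
from bench import robot
from scipy.spatial.transform import Rotation as R
def snap(n,f=None):
    c=robot.get_calibration(n); im=robot.snapshot(n)
    if f: cv2.imwrite('pics/'+f,im)
    return im,c
def ray(c,u,v):
    f=210/np.tan(np.radians(c['vfov'])/2); T=np.array(c['T'])
    d=T[:3,:3]@np.array([(u-c['cx'])/f,(v-c['cy'])/f,1]); return T[:3,3],d
def onz(c,u,v,z):
    o,d=ray(c,u,v); return o+d*(z-o[2])/d[2]
def proj(c,p):
    f=210/np.tan(np.radians(c['vfov'])/2); T=np.array(c['T'])
    q=T[:3,:3].T@(np.array(p)-T[:3,3]); return q[0]/q[2]*f+c['cx'],q[1]/q[2]*f+c['cy']
E
python3 - <<'E'
from h import *
for n in('scene','top'):
    im,c=snap(n,n+'0.png'); print(n,c['vfov'],c['cx'],c['cy'],np.round(c['T'],3).tolist())
print(robot.get_obs())
E
```

```text
pics
scene 48.911017943138255 280.03248994602495 221.95332527439953 [[0.186, 0.738, -0.649, 1.558], [0.982, -0.129, 0.135, -0.19], [0.016, -0.663, -0.749, 1.267], [0.0, 0.0, 0.0, 1.0]]
top 49.052263320924325 282.1204359603553 197.86294409561353 [[-0.003, -0.989, 0.145, 0.367], [-1.0, 0.003, 0.001, 0.008], [-0.001, -0.145, -0.989, 1.462], [0.0, 0.0, 0.0, 1.0]]
{'time': 0.1, 'joint_positions': array([-1.30605851e+00,  8.78816091e-02,  1.37207062e+00,  3.58066329e-06,
        1.68360970e+00, -1.03079330e-01]), 'qvel': array([ 1.49315822e-03, -1.52096510e-03, -3.68464734e-03,  1.25224929e-04,
        2.13914673e-03, -7.90732159e-05]), 'joint_torque': array([ 1.97215682e-03, -3.41254056e+01, -3.03300977e+01,  7.21287285e-02,
        3.04567243e-02, -9.92369451e-05]), 'tool_pos': array([ 0.19764311, -0.51271919,  0.19513745]), 'ee_rot': array([-3.13963420e+00, -2.06171523e-04,  3.67817343e-01]), 'wrist_force': array([ 0.19656817, -0.4749092 ,  0.37506819]), 'wrist_torque': array([ 0.01108109,  0.01171934, -0.01729044]), 'finger_force': 0.0, 'width': 0.09390007398181473}
```

View pics/scene0.png

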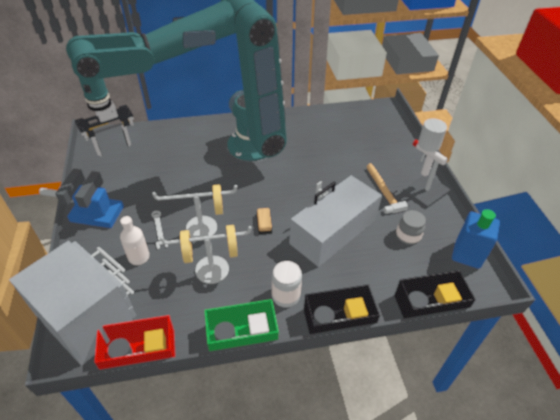

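View pics/top0.png

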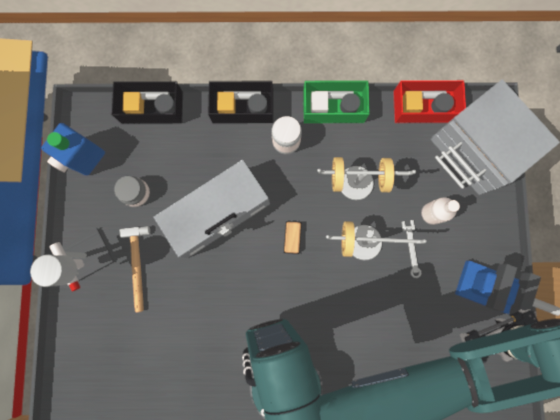

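Scene: three rolls. In the top view they are at about (338,175) and (387,175) on the far stand and (348,240) on the near one. The case is at (212,208), with its handle/latch side (220,225) facing the robot. I'll enlarge that region.

```bash
python3 - <<'E'
from h import *
c=robot.get_calibration('top'); print(c.keys())
im=cv2.imread('pics/top0.png')
a=cv2.resize(im[150:270,140:300],None,fx=5,fy=5,interpolation=cv2.INTER_CUBIC)
cv2.imwrite('pics/c1.png',a)
hsv=cv2.cvtColor(im,cv2.COLOR_BGR2HSV)
m=cv2.inRange(hsv[150:265,310:440],(15,60,120),(35,255,255))
n,l,s,ce=cv2.connectedComponentsWithStats(m)
for i in range(1,n):
    if s[i,4]>20:
        x,y=ce[i]+[310,150]; print(s[i],x,y,onz(c,x,y,.16).round(3))
E
```

```text
dict_keys(['vfov', 'cx', 'cy', 'T'])
[ 22   7  13  35 394] 337.6446700507614 173.78934010152284 [ 0.627 -0.152  0.16 ]
[ 68   8  17  35 489] 386.0204498977505 174.87116564417178 [ 0.624 -0.291  0.16 ]
[ 31  71  14  36 429] 347.6643356643357 238.5990675990676 [ 0.441 -0.176  0.16 ]
```

View pics/c1.png

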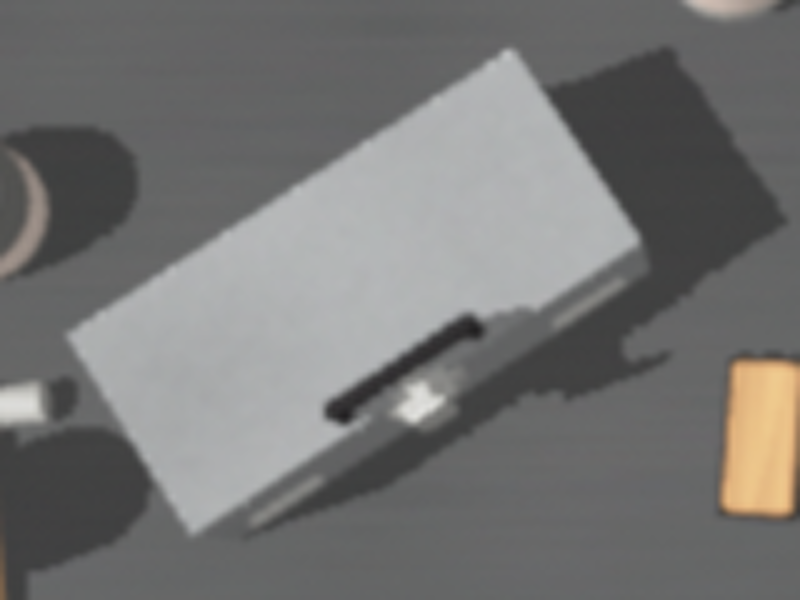

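```bash
python3 - <<'E'
from h import *
c=robot.get_calibration('top')
P=lambda x,y,z: onz(c,x/5+140-.4,y/5+150-.4,z)
q=[P(*p,.131) for p in[(67,337),(512,50),(640,240),(192,533)]]
for a in q: print(a.round(4))
for i in range(4): print(np.linalg.norm(q[i]-q[i-1]))
print('center',np.mean(q,0)); 
d=q[1]-q[0]+q[2]-q[3]; print('yaw of long dir',np.degrees(np.arctan2(d[1],d[0])))
h=[P(335,412,.169),P(475,325,.169)];print('handle',h,np.mean(h,0)); e=h[1]-h[0];print(np.degrees(np.arctan2(e[1],e[0])))
print('latch',P(418,400,.165))
cw=robot.get_calibration('wrist');print(cw['vfov'],cw['cx'],cw['cy'],np.round(cw['T'],3).tolist())
E
```

```text
[0.5069 0.3838 0.131 ]
[0.6768 0.1268 0.131 ]
[0.5629 0.0509 0.131 ]
[0.3936 0.3077 0.131 ]
0.13641319147410744
0.30804542127502543
0.13688920720783238
0.3076110669470347
center [0.535054   0.21728521 0.131     ]
yaw of long dir -56.57035706440854
handle [array([0.46012215, 0.22080487, 0.169     ]), array([0.50904374, 0.14274041, 0.169     ])] [0.48458295 0.18177264 0.169     ]
-57.925370684343356
latch [0.46704736 0.17478789 0.165     ]
65.00155106174901 276.62219306691816 207.28685989783153 [[0.36, -0.893, -0.27, 0.276], [-0.933, -0.345, -0.102, -0.482], [-0.002, 0.289, -0.957, 0.382], [0.0, 0.0, 0.0, 1.0]]
```

```bash
cat >> h.py <<'E'
def yaw(): return R.from_euler('xyz',robot.get_obs()['ee_rot']).as_matrix()
def plan(p,yd,say=True):
    """shift in tool axes AFTER the twist, to reach p at yaw yd (deg); tool down"""
    o=robot.get_obs(); M=yaw(); y0=np.degrees(np.arctan2(M[1,0],M[0,0]))
    t=-((yd-y0+180)%360-180); a=np.radians(yd)
    M=np.array([[np.cos(a),np.sin(a),0],[np.sin(a),-np.cos(a),0],[0,0,-1]])
    s=M.T@(np.array(p)-o['tool_pos'])*1000
    print('t=%.2f tcp'%o['time'],o['tool_pos'].round(4),'yaw %.1f w %.4f F'%(y0,o['width']),o['wrist_force'].round(1),'| twist %.1f then shift'%t,s.round(1))
CY=33.5; CC=np.array([.535,.2173]); 
def case(x,y,z,C=None,cy=None):
    a=np.radians(CY if cy is None else cy); C=CC if C is None else C
    return np.array([C[0]+x*np.cos(a)-y*np.sin(a),C[1]+x*np.sin(a)+y*np.cos(a),z])
E
python3 - <<'E'
from h import *
plan([.45,.16,.376],CY)
c=robot.get_calibration('top')
for n,u,v,z in(('tin',286,130,.13),('thin',452,205,.19),('rackpeg',450,150,.2),('tipBL',322,172,.199),('tipBR',413,173,.199),('near L',325,238,.199),('nearR',425,241,.199),('base far',357,184,.005),('base near',365,243,.005)): print(n,onz(c,u,v,z).round(3))
E
```

```text
t=0.10 tcp [ 0.1976 -0.5127  0.1951] yaw 21.1 w 0.0939 F [ 0.2 -0.5  0.4] | twist -12.4 then shift [ 581.7 -421.7 -180.9]
tin [ 0.767 -0.004  0.13 ]
thin [ 0.532 -0.465  0.19 ]
rackpeg [ 0.687 -0.464  0.2  ]
tipBL [ 0.625 -0.103  0.199]
tipBR [ 0.621 -0.358  0.199]
near L [ 0.441 -0.109  0.199]
nearR [ 0.432 -0.382  0.199]
base far [ 0.625 -0.232  0.005]
base near [ 0.436 -0.252  0.005]
```

>>> carry_out(increments=[[0,[0,0,-45],-6.2],[0,[0,0,-45],-6.2],[0,[0,0,-45],0],[0,[0,0,-45],0]])

```text
time: 0.5
tool_pos: [0.1976, -0.5127, 0.3774]
ee_rot: [-3.141, -0.0, 0.584]
wrist_force: [0.0, -0.7, 1.2]
width: 0.0937
finger_force: 0.0
```

>>> carry_out(increments=[[0,[36.4,-26.4,0],0],[0,[36.4,-26.4,0],0],[0,[36.4,-26.4,0],0],[0,[36.4,-26.4,0],0],[0,[36.4,-26.4,0],0],[0,[36.4,-26.4,0],0],[0,[36.4,-26.4,0],0],[0,[36.4,-26.4,0],0]])

```text
time: 1.3
tool_pos: [0.3242, -0.1747, 0.3758]
ee_rot: [-3.141, -0.0, 0.584]
wrist_force: [-0.5, -0.6, 0.4]
width: 0.0937
finger_force: 0.0
```

>>> carry_out(increments=[[0,[36.4,-26.4,0],0],[0,[36.4,-26.4,0],0],[0,[36.4,-26.4,0],0],[0,[36.4,-26.4,0],0],[0,[36.4,-26.4,0],0],[0,[36.4,-26.4,0],0],[0,[36.4,-26.4,0],0],[0,[36.4,-26.4,0],0]])

```text
time: 2.1
tool_pos: [0.4507, 0.1623, 0.3757]
ee_rot: [3.142, 0.001, 0.585]
wrist_force: [0.1, -0.8, -0.5]
width: 0.0942
finger_force: 0.0
```

>>> carry_out(increments=[[0,[0,0,0],0],[0,[0,0,0],0]])

```text
time: 2.3
tool_pos: [0.4504, 0.1609, 0.3751]
ee_rot: [-3.141, 0.003, 0.586]
wrist_force: [0.0, -0.1, 0.3]
width: 0.0938
finger_force: 0.0
```

```bash
python3 - <<'E'
from h import *
plan(case(-.083,0,.25),CY)
im,c=snap('wrist','w1.png'); np.save('w1.npy',c,allow_pickle=True)
for n,p in(('tab',case(-.083,0,.162)),('handle',case(-.06,0,.169)),('fl',case(-.07,.155,.131)),('fr',case(-.07,-.155,.131))): print(n,np.round(proj(c,p)))
E
```

```text
t=2.30 tcp [0.4504 0.1609 0.3751] yaw 33.6 w 0.0938 F [ 0.  -0.1  0.3] | twist 0.1 then shift [ 18.7  -0.4 125.1]
tab [278. 164.]
handle [278. 145.]
fl [158. 149.]
fr [397. 150.]
```

View pics/w1.png

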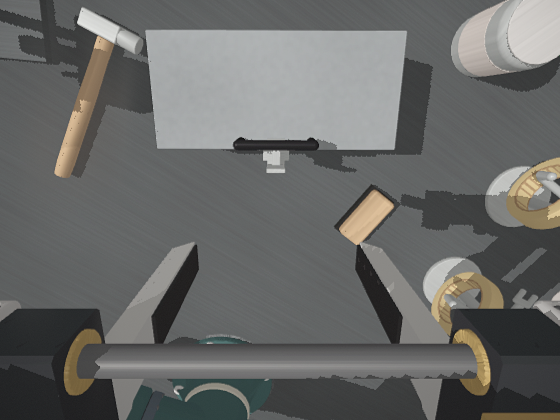

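The wrist picture matches the predicted case edge (corners seen at (157,149) and (395,149)). The handle is at (276,145) and the latch at about (276,162). I'll enlarge the latch.

```bash
python3 - <<'E'
from h import *
im=cv2.imread('pics/w1.png')
cv2.imwrite('pics/c2.png',cv2.resize(im[125:185,225:325],None,fx=6,fy=6,interpolation=cv2.INTER_CUBIC))
c=np.load('w1.npy',allow_pickle=True).item()
for x in(-.078,-.083,-.088,-.093): print(x,[np.round(((np.array(proj(c,case(x,0,z)))-[225,125])*6)) for z in(.105,.162,.18)])
E
```

```text
-0.078 [array([315., 169.]), array([316., 207.]), array([316., 221.])]
-0.083 [array([315., 191.]), array([316., 231.]), array([316., 246.])]
-0.088 [array([315., 212.]), array([316., 256.]), array([316., 272.])]
-0.093 [array([315., 234.]), array([316., 280.]), array([316., 297.])]
```

View pics/c2.png

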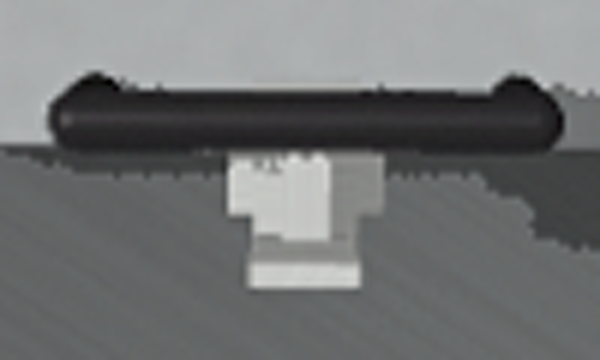

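```bash
sed -i 's/^CC=.*//; s/; CC=np.array.*/; CC=np.array([.534,.2188])/' h.py; python3 - <<'E'
from h import *
plan(case(-.0885,.0007,.165),CY)
E
```

```text
t=2.35 tcp [0.4504 0.16   0.3758] yaw 33.5 w 0.0942 F [-0.3  0.6 -0.3] | twist -0.0 then shift [ 13.7  -3.5 210.8]
```

>>> carry_out(increments=[[60,[4,-1,40],0],[60,[4,-1,40],0],[60,[4,-1,40],0],[60,[2,-0.5,40],0],[60,[0,0,30],0],[60,[0,0,20],0],[60,[0,0,0],0]])

```text
time: 3.05
tool_pos: [0.4581, 0.1687, 0.163]
ee_rot: [-3.14, 0.006, 0.581]
wrist_force: [0.2, -0.5, 0.4]
width: 0.0717
finger_force: 0.0
```

>>> carry_out(increments=[[230,[0,0,0],0],[230,[0,0,0],0],[230,[0,0,0],0],[230,[0,0,0],0],[230,[0,0,0],0],[230,[0,0,0],0]])

```text
time: 3.65
tool_pos: [0.4605, 0.1711, 0.1664]
ee_rot: [3.141, -0.0, 0.584]
wrist_force: [-0.4, -1.0, -0.1]
width: 0.0276
finger_force: 0.0
```

>>> carry_out(increments=[[230,[0,0,0],0],[230,[0,0,0],0],[230,[0,0,0],0]])

```text
time: 3.95
tool_pos: [0.4611, 0.17, 0.1663]
ee_rot: [3.139, -0.0, 0.583]
wrist_force: [2.7, -5.5, -0.1]
width: 0.0199
finger_force: 30.0
```

>>> carry_out(increments=[[230,[-6.2,0,0.3],0],[230,[-6.1,0,0.9],0],[230,[-11.8,0,3.5],0],[230,[-11,0,5.6],0],[230,[-9.7,0,7.6],0],[230,[-8.1,0,9.3],0],[230,[0,0,0],0]])

```text
time: 4.65
tool_pos: [0.4175, 0.1414, 0.1375]
ee_rot: [3.14, -0.003, 0.584]
wrist_force: [7.3, -1.6, -5.3]
width: 0.019
finger_force: 30.0
```

>>> carry_out(increments=[[80,[0,0,0],0],[80,[0,0,0],0],[80,[0,0,0],0],[80,[0,0,0],0],[80,[0,0,-40],0],[80,[0,0,-40],0],[80,[0,0,-40],0],[80,[0,0,-40],0]])

```text
time: 5.45
tool_pos: [0.4157, 0.1421, 0.3006]
ee_rot: [-3.141, -0.0, 0.585]
wrist_force: [0.3, 0.8, 0.8]
width: 0.0647
finger_force: 0.0
```

```bash
python3 - <<'E'
from h import *
im,c=snap('wrist','w2.png')
plan(case(-.060,.0,.250),123.5)
plan(case(-.060,.0,.164),123.5)
hs=case(-.060,0,.169); print(proj(c,hs))
print(proj(c,case(-.0885-.068,0,.132)))
cv2.imwrite('pics/w2.png',im)
E
```

```text
t=5.50 tcp [0.4182 0.1426 0.3082] yaw 33.5 w 0.0643 F [0.6 0.6 4.7] | twist -90.0 then shift [-0.4 78.6 58.2]
t=5.50 tcp [0.4182 0.1426 0.3082] yaw 33.5 w 0.0643 F [0.6 0.6 4.7] | twist -90.0 then shift [ -0.4  78.6 144.2]
(np.float64(279.6939638794427), np.float64(111.54071549012367))
(np.float64(279.17189230513867), np.float64(200.88852212869182))
```

View pics/w2.png

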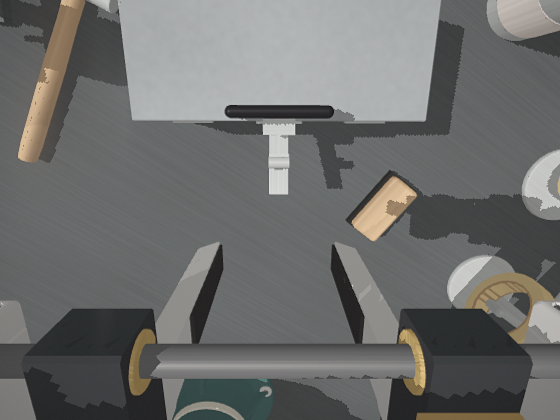

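The latch is open, hanging at (279,160). The handle is at (279,111), exactly where predicted.

>>> carry_out(increments=[[150,[0,0,0],-8],[150,[0,0,0],-8],[150,[0,0,0],-8],[150,[0,0,0],-8],[150,[0,0,0],-8],[150,[0,0,0],-8],[150,[0,0,0],-8],[150,[0,0,0],-8]])

```text
time: 6.3
tool_pos: [0.416, 0.1422, 0.2988]
ee_rot: [-3.141, -0.001, 1.708]
wrist_force: [0.1, -0.1, 0.0]
width: 0.0383
finger_force: 0.0
```

>>> carry_out(increments=[[150,[0,0,0],-8],[150,[0,0,0],-8],[150,[0,0,0],-8],[150,[0,0,0],-2],[150,[0,40,0],0],[150,[0,38,0],0],[150,[0,0,0],0],[150,[0,0,0],0]])

```text
time: 7.1
tool_pos: [0.4811, 0.1851, 0.2979]
ee_rot: [-3.139, -0.001, 2.156]
wrist_force: [0.3, -0.1, -0.1]
width: 0.0386
finger_force: 0.0
```

```bash
python3 - <<'E'
from h import *
plan(case(-.060,.0,.164),123.5)
t=np.arange(0,1.66,.1); x=70-130*np.cos(t)+42*np.sin(t); z=130*np.sin(t)+42*np.cos(t)
print(np.c_[np.diff(x),-np.diff(z)].round(1).tolist())
E
```

```text
t=7.10 tcp [0.4811 0.1851 0.2979] yaw 123.5 w 0.0386 F [ 0.3 -0.1 -0.1] | twist 0.0 then shift [ -1.1   2.7 133.9]
[[4.8, -12.8], [6.1, -12.2], [7.3, -11.6], [8.4, -10.8], [9.4, -9.9], [10.4, -8.9], [11.2, -7.8], [11.9, -6.6], [12.5, -5.4], [13.0, -4.1], [13.4, -2.8], [13.6, -1.5], [13.7, -0.1], [13.6, 1.3], [13.4, 2.6], [13.1, 3.9]]
```

>>> carry_out(increments=[[150,[0,2,40],0],[150,[0,1,40],0],[150,[0,0,34],0],[150,[0,0,20],0],[150,[0,0,0],0],[245,[0,0,0],0],[245,[0,0,0],0],[245,[0,0,0],0]])

```text
time: 7.9
tool_pos: [0.4848, 0.1867, 0.1673]
ee_rot: [3.138, 0.001, 2.155]
wrist_force: [-0.0, -0.9, -0.6]
width: 0.0183
finger_force: 0.0
```

>>> carry_out(increments=[[245,[0,0,0],0],[245,[0,0,0],0],[245,[0,0,0],0]])

```text
time: 8.2
tool_pos: [0.4842, 0.1865, 0.1659]
ee_rot: [3.14, 0.001, 2.155]
wrist_force: [0.8, -0.9, 3.4]
width: 0.004
finger_force: 2.1
```

>>> carry_out(increments=[[245,[0,4.8,-12.8],0],[245,[0,6.1,-12.2],0],[245,[0,7.3,-11.6],0],[245,[0,8.4,-10.8],0],[245,[0,9.4,-9.9],0],[245,[0,10.4,-8.9],0],[245,[0,11.2,-7.8],0],[245,[0,11.9,-6.6],0]])

```text
time: 9.0
tool_pos: [0.5422, 0.2251, 0.2459]
ee_rot: [3.141, 0.0, 2.155]
wrist_force: [0.3, -0.2, 0.1]
width: 0.0038
finger_force: 0.0
```

```bash
python3 - <<'E'
from h import *
im,c=snap('top','t2.png')
cv2.imwrite('pics/t2c.png',cv2.resize(im[130:280,140:300],None,fx=5,fy=4,interpolation=cv2.INTER_CUBIC)[:600])
E
```

```text
(no output)
```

View pics/t2c.png

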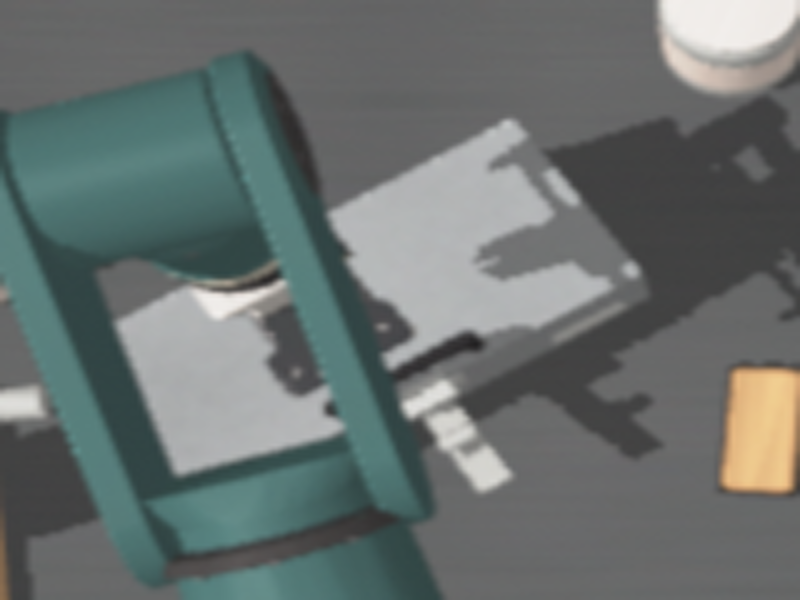

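```bash
python3 - <<'E'
from h import *
c1=np.load('w1.npy',allow_pickle=True).item(); c=robot.get_calibration('top')
def tri(r1,r2):
    (o1,d1),(o2,d2)=r1,r2; s=np.linalg.lstsq(np.c_[d1,-d2],o2-o1,rcond=None)[0]
    return (o1+s[0]*d1+o2+s[1]*d2)/2, np.linalg.norm(o1+s[0]*d1-o2-s[1]*d2)
print(tri(ray(c1,276.2,144.6),ray(c,220.6,223.3)))
im,cw=snap('wrist','w3.png'); np.save('w3.npy',cw,allow_pickle=True); plan(case(-.06,0,.164),123.5)
print(proj(cw,case(-.06,0,.169)))
E
```

```text
(array([0.48449172, 0.18432756, 0.15804036]), np.float64(0.0028192693162401123))
t=9.10 tcp [0.5428 0.2254 0.2459] yaw 123.5 w 0.0039 F [-0.3  0.4 -0.5] | twist -0.0 then shift [ -0.7 -71.   81.9]
(np.float64(191.46271441311308), np.float64(215.18302529343597))
```

View pics/w3.png

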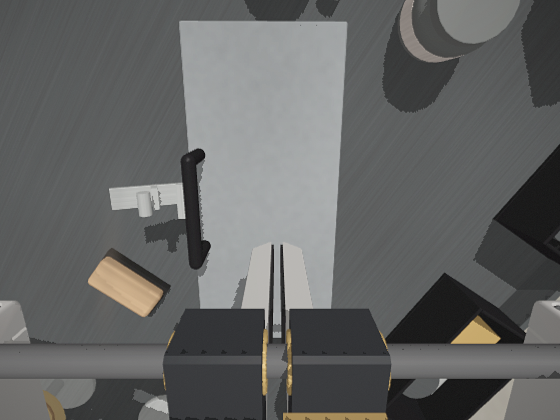

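The bar spans (187,158) to (196,265) and the lid is still shut, so the pads closed without holding it. I'll retry about 9 mm deeper.

>>> carry_out(increments=[[150,[0,-36,0],0],[150,[0,-35,0],0],[150,[0,0,0],0],[150,[0,0,0],0],[150,[0,0,0],0],[150,[0,0,40],0],[150,[0,0,35],0],[150,[0,0,15],0]])

```text
time: 9.9
tool_pos: [0.4812, 0.1855, 0.1515]
ee_rot: [-3.136, -0.002, 2.155]
wrist_force: [-0.3, -0.1, 0.1]
width: 0.039
finger_force: 0.0
```

>>> carry_out(increments=[[150,[0,0,0],0],[255,[0,0,0],0],[255,[0,0,0],0],[255,[0,0,0],0],[255,[0,0,0],0]])

```text
time: 10.4
tool_pos: [0.4843, 0.1864, 0.1573]
ee_rot: [3.136, 0.001, 2.155]
wrist_force: [1.4, 0.0, 1.5]
width: 0.0111
finger_force: 30.0
```

>>> carry_out(increments=[[255,[0,0,0],0],[255,[0,0,0],0]])

```text
time: 10.6
tool_pos: [0.4842, 0.1864, 0.1573]
ee_rot: [3.136, 0.001, 2.155]
wrist_force: [4.1, 2.3, 4.4]
width: 0.011
finger_force: 30.0
```

>>> carry_out(increments=[[255,[0,4.8,-12.8],0],[255,[0,6.1,-12.2],0],[255,[0,7.3,-11.6],0],[255,[0,8.4,-10.8],0]])

```text
time: 11.0
tool_pos: [0.5021, 0.1982, 0.1992]
ee_rot: [-3.13, -0.001, 2.154]
wrist_force: [-0.7, -2.8, -8.2]
width: 0.011
finger_force: 30.0
```

>>> carry_out(increments=[[255,[0,9.4,-9.9],0],[255,[0,10.4,-8.9],0],[255,[0,11.2,-7.8],0],[255,[0,11.9,-6.6],0]])

```text
time: 11.4
tool_pos: [0.5357, 0.2203, 0.2361]
ee_rot: [-3.126, 0.0, 2.153]
wrist_force: [-9.4, -7.8, 7.8]
width: 0.0101
finger_force: 30.3
```

>>> carry_out(increments=[[255,[0,12.5,-5.4],0],[255,[0,13.0,-4.1],0],[255,[0,13.4,-2.8],0],[255,[0,13.6,-1.5],0]])

```text
time: 11.8
tool_pos: [0.5829, 0.2512, 0.2557]
ee_rot: [-3.141, 0.003, 2.154]
wrist_force: [-5.0, -4.1, 16.3]
width: 0.0077
finger_force: 29.5
```

>>> carry_out(increments=[[255,[0,13.7,-0.1],0],[255,[0,13.6,1.3],0],[255,[0,13.4,2.6],0],[255,[0,13.1,3.9],0],[255,[0,0,0],0]])

```text
time: 12.3
tool_pos: [0.634, 0.2847, 0.2506]
ee_rot: [3.122, 0.004, 2.155]
wrist_force: [7.3, 5.0, 16.2]
width: 0.0006
finger_force: 8.1
```

```bash
python3 - <<'E'
from h import *
plan(case(.08,0,.26),123.5)
o=robot.get_obs()['tool_pos'];d=o[:2]-CC;a=np.radians(CY);print('case x',d@[np.cos(a),np.sin(a)])
im,c=snap('scene','s3.png')
cv2.imwrite('pics/s3c.png',cv2.resize(im[90:300,140:440],None,fx=2.6,fy=2.6))
E
```

```text
t=12.30 tcp [0.634  0.2847 0.2506] yaw 123.5 w 0.0006 F [ 7.3  5.  16.2] | twist -0.0 then shift [  0.2 -39.8  -9.4]
case x 0.11975283326089659
```

View pics/s3c.png

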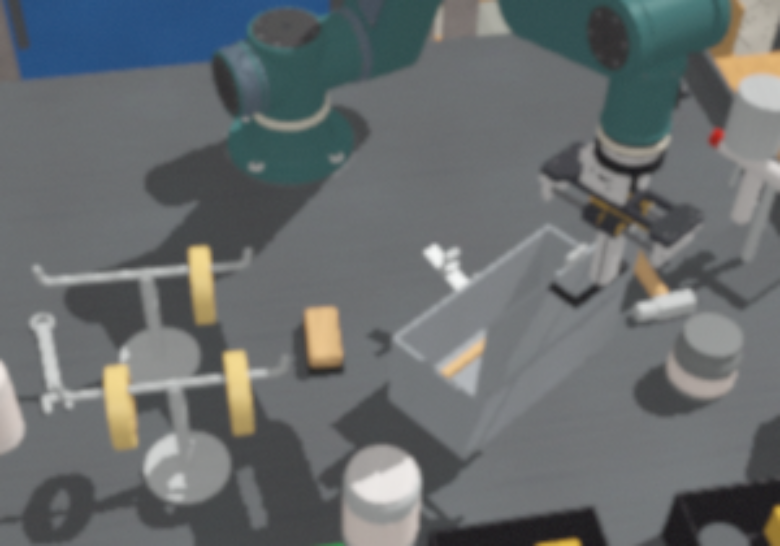

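The lid stands nearly upright and the bar slipped out at the end of the arc. I'll go up and round, then nudge the lid further back from the inside with the fingertips.

>>> carry_out(increments=[[255,[0,0,-40],0],[255,[0,0,-40],0],[255,[0,-40,0],8.5],[255,[0,0,0],8.5],[255,[0,0,0],8.5],[255,[0,0,0],8.5],[255,[0,0,0],8.5],[255,[0,0,0],8.5]])

```text
time: 13.15
tool_pos: [0.5949, 0.2599, 0.3214]
ee_rot: [-3.139, 0.003, 1.258]
wrist_force: [-0.4, 0.6, 0.4]
width: 0.0005
finger_force: 0.0
```

>>> carry_out(increments=[[255,[0,0,0],8.5],[255,[0,0,0],8.5],[255,[0,0,0],8.5],[255,[0,0,0],8.5],[255,[0,0,0],5],[255,[0,0,0],0]])

```text
time: 13.75
tool_pos: [0.5951, 0.2601, 0.3214]
ee_rot: [-3.141, 0.003, 0.584]
wrist_force: [0.2, 0.6, 0.1]
width: 0.0007
finger_force: 0.0
```

```bash
python3 - <<'E'
from h import *
plan(case(.02,0,.33),33.5)
E
```

```text
t=13.75 tcp [0.5951 0.2601 0.3214] yaw 33.5 w 0.0007 F [0.2 0.6 0.1] | twist -0.0 then shift [-53.7   0.7  -8.6]
```

>>> carry_out(increments=[[255,[-44,0,0],0],[255,[-10,0,20],0],[255,[0,0,40],0],[255,[0,0,21],0],[255,[12,0,0],0],[255,[10,0,0],0],[255,[8,0,0],0],[255,[8,0,0],0]])

```text
time: 14.55
tool_pos: [0.5833, 0.2522, 0.2422]
ee_rot: [3.141, -0.001, 0.585]
wrist_force: [-0.0, 0.1, -0.2]
width: 0.0005
finger_force: 0.0
```

>>> carry_out(increments=[[255,[6,0,0],0],[255,[4,0,0],0],[255,[0,0,0],0]])

```text
time: 14.85
tool_pos: [0.5909, 0.2573, 0.2416]
ee_rot: [3.141, 0.0, 0.584]
wrist_force: [-1.2, -0.9, 1.3]
width: 0.0002
finger_force: 0.9
```

>>> carry_out(increments=[[255,[-20,0,0],0],[255,[-30,0,0],0],[255,[0,0,-45],0],[255,[0,0,-45],0],[255,[0,0,-30],0],[255,[0,0,0],0]])

```text
time: 15.45
tool_pos: [0.5502, 0.2301, 0.3679]
ee_rot: [3.138, -0.012, 0.584]
wrist_force: [-1.1, -0.3, 0.3]
width: 0.0004
finger_force: 0.0
```

```bash
python3 - <<'E'
from h import *
plan([.45,-.176,.37],0)
E
```

```text
t=15.45 tcp [0.5502 0.2301 0.3679] yaw 33.5 w 0.0004 F [-1.1 -0.3  0.3] | twist 33.5 then shift [-100.2  406.1   -2.1]
```

>>> carry_out(increments=[[0,[0,0,-32],8.4],[0,[0,0,0],8.4],[0,[0,0,0],8.4],[0,[0,0,0],8.3],[0,[-10,45,0],0],[0,[-10,45,0],0],[0,[-10,45,0],0],[0,[-10,45,0],0]])

```text
time: 16.25
tool_pos: [0.5085, 0.0484, 0.392]
ee_rot: [-3.142, 0.001, 0.0]
wrist_force: [-0.0, 0.5, -0.4]
width: 0.061
finger_force: 0.0
```

>>> carry_out(increments=[[0,[-10,45,0],0],[0,[-10,45,0],0],[0,[-10,45,0],0],[0,[-10,45,0],0],[0,[-10,45,0],0],[0,[-10,45,0],0],[0,[0,0,0],0],[0,[0,0,0],0]])

```text
time: 17.05
tool_pos: [0.4487, -0.221, 0.392]
ee_rot: [-3.14, 0.001, -0.003]
wrist_force: [0.6, 0.1, 0.4]
width: 0.0939
finger_force: 0.0
```

```bash
python3 - <<'E'
from h import *
plan([.441,-.176,.25],0)
im,c=snap('wrist','w4.png'); np.save('w4.npy',c,allow_pickle=True)
for p in([.627,-.152,.19],[.624,-.291,.19],[.441,-.176,.19]): print(np.round(proj(c,p)))
E
```

```text
t=17.05 tcp [ 0.4487 -0.221   0.392 ] yaw -0.1 w 0.0939 F [0.6 0.1 0.4] | twist -0.1 then shift [ -7.7 -45.  142. ]
[212.  13.]
[344.  16.]
[241. 186.]
```

View pics/w4.png

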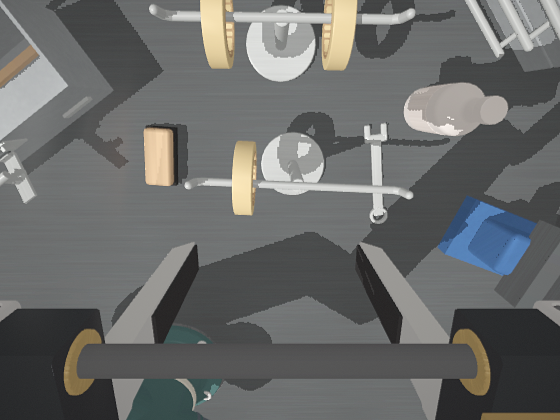

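```bash
python3 - <<'E'
from h import *
c=np.load('w4.npy',allow_pickle=True).item(); im=cv2.imread('pics/w4.png')
hsv=cv2.cvtColor(im,cv2.COLOR_BGR2HSV); m=cv2.inRange(hsv,(15,50,120),(35,255,255))
for r in(10,16,22,30): print(r,[ (a,b) for a,b in [(np.where(m[r,s:e])[0].min()+s,np.where(m[r,s:e])[0].max()+s) for s,e in((190,245),(315,370))]])
for r in(180,186,192): w=np.where(m[r,220:270])[0]+220; print(r,w.min(),w.max())
P=lambda u,v,z:onz(c,u,v,z).round(4)
print('near tips',P(188,183,.199),P(410,194,.199),'bar',P(215,184,.172),P(385,191,.172))
print('far tips',P(153,10,.199),P(412,14,.199),'bar',P(180,14.5,.172),P(390,19,.172))
f=lambda p:np.round(proj(c,p),1)
for z in(.14,.175,.19): print(z,f([.438,-.176,z]),f([.625,-.152,z]),f([.625,-.291,z]))
E
```

```text
10 [(np.int64(200), np.int64(233)), (np.int64(324), np.int64(356))]
16 [(np.int64(201), np.int64(225)), (np.int64(332), np.int64(355))]
22 [(np.int64(201), np.int64(233)), (np.int64(331), np.int64(355))]
30 [(np.int64(202), np.int64(234)), (np.int64(322), np.int64(354))]
180 232 252
186 233 252
192 232 254
near tips [ 0.4474 -0.1152  0.199 ] [ 0.4335 -0.3782  0.199 ] bar [ 0.4399 -0.1417  0.172 ] [ 0.4304 -0.3572  0.172 ]
far tips [ 0.6278 -0.094   0.199 ] [ 0.6234 -0.3584  0.199 ] bar [ 0.6301 -0.1141  0.172 ] [ 0.625  -0.3446  0.172 ]
0.14 [244.6 180.1] [219.7  26.4] [336.2  26. ]
0.175 [241.9 186. ] [214.3  18.9] [341.7  18.5]
0.19 [240.7 188.8] [211.7  15.2] [344.4  14.8]
```

Rolls: A has its crest at about (211,15), B at (345,15), and C at (242,187). The bars run slightly off world y, −1.2° on the far stand and −2.7° on the near one. C goes first.

```bash
python3 - <<'E'
from h import *
print(robot.tcp_to_tips)
plan([.438,-.178,.190],-2.7)
E
```

```text
0.014
t=17.10 tcp [ 0.449  -0.2199  0.3926] yaw -0.0 w 0.0941 F [-0.2 -0.7 -0.2] | twist 2.7 then shift [-12.9 -41.4 202.6]
```

>>> carry_out(increments=[[110,[-13,-41,0],2.7],[110,[0,0,45],0],[110,[0,0,45],0],[110,[0,0,45],0],[110,[0,0,40],0],[110,[0,0,20],0],[110,[0,0,7],0],[110,[0,0,0],0]])

```text
time: 17.9
tool_pos: [0.436, -0.1778, 0.1908]
ee_rot: [-3.141, 0.001, -0.045]
wrist_force: [0.5, -0.7, 0.2]
width: 0.0534
finger_force: 0.0
```

>>> carry_out(increments=[[110,[0,0,0],0],[110,[0,0,0],0]])

```text
time: 18.1
tool_pos: [0.4371, -0.1795, 0.1934]
ee_rot: [3.14, -0.004, -0.047]
wrist_force: [-0.6, 0.8, 0.1]
width: 0.0534
finger_force: 0.0
```

```bash
python3 - <<'E'
from h import *
plan([.438,-.178,.190],-2.7)
E
```

```text
t=18.10 tcp [ 0.4371 -0.1795  0.1934] yaw -2.7 w 0.0534 F [-0.6  0.8  0.1] | twist 0.0 then shift [ 0.9 -1.6  3.4]
```

>>> carry_out(increments=[[110,[1,-1,3],0],[110,[0,0,0],0],[255,[0,0,0],0],[255,[0,0,0],0],[255,[0,0,0],0],[255,[0,0,0],0],[255,[0,0,0],0],[255,[0,0,0],0]])

```text
time: 18.9
tool_pos: [0.4369, -0.1784, 0.1883]
ee_rot: [3.142, 0.0, -0.048]
wrist_force: [-0.3, 0.9, -0.0]
width: 0.0087
finger_force: 0.0
```

```bash
python3 - <<'E'
from h import *
im,c=snap('wrist','w5.png'); np.save('w5.npy',c,allow_pickle=True); plan([.438,-.178,.190],-2.7)
a=robot.snapshot('top')[140:280,300:460]; b=robot.snapshot('scene')[150:290,150:310]
o=np.zeros((600,800,3),np.uint8); o[:420,:560]=im
o[420:,:205]=cv2.resize(a,(205,180)); o[0:240,560:]=cv2.resize(b[20:120],(240,240)); o[260:500,560:]=cv2.resize(a,(240,240)); o[420:,:205]=0
cv2.imwrite('pics/v5.png',o)
E
```

```text
t=18.95 tcp [ 0.4369 -0.1784  0.1883] yaw -2.7 w 0.0050 F [0.  0.2 0.1] | twist -0.0 then shift [ 1.  -0.4 -1.7]
```

View pics/v5.png

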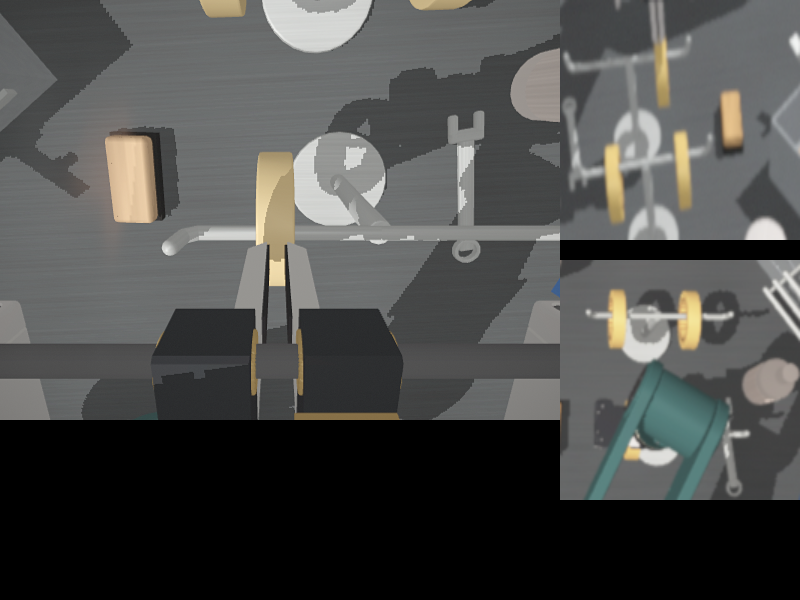

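```bash
python3 - <<'E'
from h import *
c=np.load('w5.npy',allow_pickle=True).item()
for dx in(-.01,0,.01,.02): print(dx,[np.round(proj(c,[.437+dx,-.178,z])) for z in(.165,.174,.19,.2)])
for x in(.428,.438,.448,.458): print(x,'bar',np.round(proj(c,[x,-.14,.172])),np.round(proj(c,[x,-.25,.172])))
p=np.round(proj(c,[.48,-.178,.14]));q=np.round(proj(c,[.488,-.178,.14]));print(p,q)
im=cv2.imread('pics/w5.png'); cv2.imwrite('pics/v6.png',cv2.resize(im[140:320,200:360],None,fx=5,fy=3.3))
E
```

```text
-0.01 [array([278., 249.]), array([278., 254.]), array([278., 265.]), array([278., 273.])]
0 [array([277., 235.]), array([277., 240.]), array([277., 250.]), array([277., 258.])]
0.01 [array([277., 221.]), array([277., 226.]), array([277., 235.]), array([277., 242.])]
0.02 [array([276., 207.]), array([276., 211.]), array([276., 219.]), array([276., 225.])]
0.428 bar [222. 254.] [386. 247.]
0.438 bar [220. 240.] [386. 233.]
0.448 bar [219. 226.] [387. 219.]
0.458 bar [217. 212.] [388. 204.]
[274. 167.] [274. 155.]
```

View pics/v6.png

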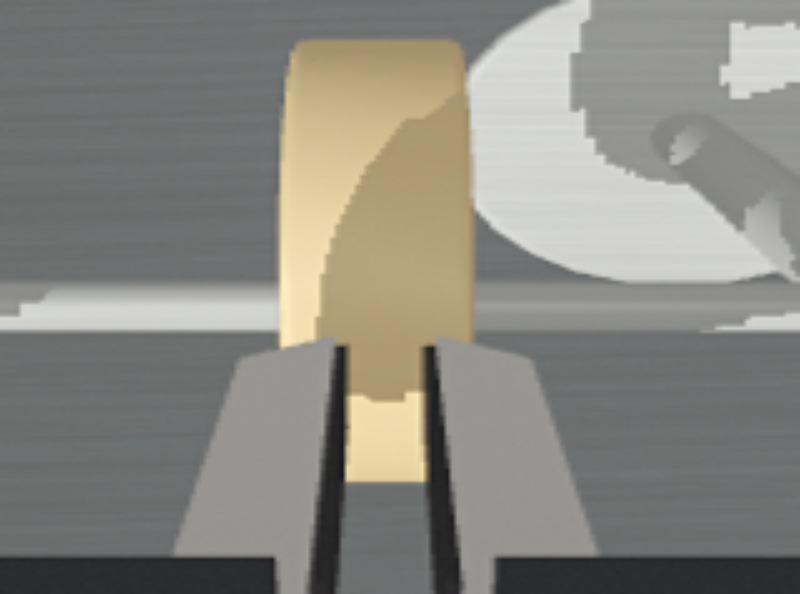

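The fingers are closing above the crest: their tips show at row 243, and the roll is 38 px wide there, which puts the crest near z≈0.175–0.18. The handle also triangulated about 10 mm low, so everything sits roughly 10 mm lower than I assumed. I'll open, go down in small steps watching the force, then grip.

>>> carry_out(increments=[[110,[0,0,-5],0],[110,[0,0,0],0],[110,[0,0,0],0],[110,[0,0,0],0],[110,[0,0,0],0],[110,[0,0,0],0],[110,[0,0,5],0],[110,[0,0,4],0]])

```text
time: 19.85
tool_pos: [0.4369, -0.1783, 0.1838]
ee_rot: [-3.142, 0.0, -0.048]
wrist_force: [0.4, -0.0, -0.3]
width: 0.0531
finger_force: 0.0
```

>>> carry_out(increments=[[110,[0,0,3],0],[110,[0,0,1],0],[110,[0,0,0],0],[110,[0,0,0],0]])

```text
time: 20.25
tool_pos: [0.437, -0.1784, 0.1803]
ee_rot: [3.141, -0.0, -0.048]
wrist_force: [-0.3, -0.3, 0.2]
width: 0.0535
finger_force: 0.0
```

>>> carry_out(increments=[[110,[0,0,1],0],[110,[0,0,1],0],[110,[0,0,0],0]])

```text
time: 20.55
tool_pos: [0.4369, -0.1783, 0.1782]
ee_rot: [3.142, 0.0, -0.048]
wrist_force: [0.5, 0.3, -0.1]
width: 0.0536
finger_force: 0.0
```

>>> carry_out(increments=[[110,[0,0,1],0],[110,[0,0,1],0],[110,[0,0,0],0]])

```text
time: 20.85
tool_pos: [0.4369, -0.1783, 0.1761]
ee_rot: [-3.142, 0.0, -0.048]
wrist_force: [0.0, 0.7, -0.3]
width: 0.0532
finger_force: 0.0
```

>>> carry_out(increments=[[255,[0,0,0],0],[255,[0,0,0],0],[255,[0,0,0],0],[255,[0,0,0],0],[255,[0,0,0],0],[255,[0,0,0],0]])

```text
time: 21.45
tool_pos: [0.437, -0.1782, 0.1763]
ee_rot: [-3.142, -0.0, -0.047]
wrist_force: [0.6, -0.1, 0.5]
width: 0.0233
finger_force: 30.0
```

>>> carry_out(increments=[[255,[0,0,-10],0],[255,[0,0,-15],0],[255,[0,0,-12],0],[255,[0,0,-8],0],[255,[0,0,0],0],[255,[0,0,0],0]])

```text
time: 22.05
tool_pos: [0.437, -0.1784, 0.2215]
ee_rot: [3.141, -0.0, -0.048]
wrist_force: [0.2, -0.4, -1.7]
width: 0.0235
finger_force: 30.0
```

```bash
python3 - <<'E'
from h import *
plan([.443,-.075,.221],-2.7)
im,c=snap('wrist','w6.png'); np.save('w6.npy',c,allow_pickle=True)
cv2.imwrite('pics/v7.png',im)
E
```

```text
t=22.05 tcp [ 0.437  -0.1784  0.2215] yaw -2.7 w 0.0235 F [ 0.2 -0.4 -1.7] | twist -0.0 then shift [   1.1 -103.6    0.5]
```

View pics/v7.png

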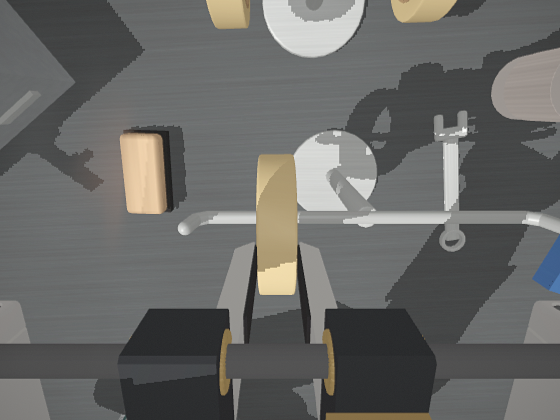

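The roll is lifted and held, about 0.17 kg by wrist force, and the tip is at (183,228). Moving it outward past the tip, then up.

>>> carry_out(increments=[[255,[0,-25,0],0],[255,[0,-25,0],0],[255,[0,-25,0],0],[255,[0,-29,0],0],[255,[0,0,-25],0],[255,[0,0,-25],0]])

```text
time: 22.7
tool_pos: [0.4409, -0.0732, 0.27]
ee_rot: [-3.141, 0.004, -0.046]
wrist_force: [-0.1, 0.6, -1.3]
width: 0.0232
finger_force: 30.0
```

>>> carry_out(increments=[[255,[0,0,0],-7.3],[255,[0,0,0],-7.3],[255,[0,0,0],-7.2],[255,[0,0,0],-7.2],[255,[0,0,0],-7.2],[255,[0,0,0],0]])

```text
time: 23.3
tool_pos: [0.4416, -0.0744, 0.2704]
ee_rot: [-3.14, 0.001, 0.584]
wrist_force: [-0.7, -0.2, -0.6]
width: 0.0229
finger_force: 30.0
```

```bash
python3 - <<'E'
from h import *
plan(case(0,.09,.27),CY)
E
```

```text
t=23.30 tcp [ 0.4416 -0.0744  0.2704] yaw 33.5 w 0.0229 F [-0.7 -0.2 -0.6] | twist -0.0 then shift [ 238.9 -283.4    0.4]
```

>>> carry_out(increments=[[255,[24,-28,0],0],[255,[24,-28,0],0],[255,[24,-28,0],0],[255,[24,-28,0],0],[255,[24,-28,0],0],[255,[24,-28,0],0],[255,[24,-28,0],0],[255,[24,-28,0],0]])

```text
time: 24.1
tool_pos: [0.4783, 0.2198, 0.2706]
ee_rot: [-3.142, 0.001, 0.581]
wrist_force: [0.3, -0.3, -1.5]
width: 0.0231
finger_force: 30.0
```

>>> carry_out(increments=[[255,[24,-28,0],0],[255,[23,-31,0],0],[255,[0,0,0],0],[255,[0,0,0],0],[255,[0,0,0],0]])

```text
time: 24.6
tool_pos: [0.4851, 0.2926, 0.271]
ee_rot: [3.141, 0.001, 0.582]
wrist_force: [-0.7, 0.2, -1.5]
width: 0.0234
finger_force: 30.0
```

```bash
python3 - <<'E'
from h import *
plan(case(0,.09,.11),CY)
im,c=snap('wrist','w7.png'); np.save('w7.npy',c,allow_pickle=True)
for z in(.125,.113):
  print([np.round(proj(c,case(x,y,z))) for x,y in((-.07,.155),(-.07,-.155),(.07,.155),(.07,-.155))])
E
```

```text
t=24.60 tcp [0.4851 0.2926 0.271 ] yaw 33.4 w 0.0234 F [-0.7  0.2 -1.5] | twist -0.1 then shift [  0.   -1.5 161. ]
[array([218., 254.]), array([499., 253.]), array([210., 123.]), array([527., 122.])]
[array([219., 249.]), array([492., 249.]), array([212., 122.]), array([518., 122.])]
```

>>> carry_out(increments=[[255,[0,-1,30],0],[255,[0,0,30],0],[255,[0,0,30],0],[255,[0,0,30],0],[255,[0,0,20],0],[255,[0,0,15],0],[255,[0,0,8],0],[255,[0,0,0],0]])

```text
time: 25.45
tool_pos: [0.4844, 0.2935, 0.1076]
ee_rot: [-3.142, 0.001, 0.583]
wrist_force: [-0.6, -0.7, -1.5]
width: 0.0234
finger_force: 30.0
```

>>> carry_out(increments=[[255,[0,0,4],0],[255,[0,0,3],0],[255,[0,0,0],0],[255,[0,0,0],0]])

```text
time: 25.85
tool_pos: [0.4848, 0.2944, 0.1017]
ee_rot: [3.141, -0.001, 0.584]
wrist_force: [0.0, -0.3, -2.0]
width: 0.0229
finger_force: 30.0
```

>>> carry_out(increments=[[255,[0,0,3],0],[255,[0,0,3],0],[255,[0,0,0],0],[255,[0,0,0],0]])

```text
time: 26.25
tool_pos: [0.4845, 0.2942, 0.095]
ee_rot: [3.142, 0.001, 0.584]
wrist_force: [-0.6, -0.5, -1.4]
width: 0.0232
finger_force: 30.0
```

>>> carry_out(increments=[[255,[0,0,2],0],[255,[0,0,2],0],[255,[0,0,0],0],[255,[0,0,0],0]])

```text
time: 26.65
tool_pos: [0.4848, 0.2944, 0.0922]
ee_rot: [3.141, -0.001, 0.584]
wrist_force: [-2.5, -1.3, 3.8]
width: 0.023
finger_force: 30.0
```

>>> carry_out(increments=[[140,[0,0,0],0],[140,[0,0,0],0],[140,[0,0,0],0],[140,[0,0,0],0],[140,[0,0,-45],0],[140,[0,0,-45],0],[140,[0,0,-45],0],[140,[0,0,-45],0]])

```text
time: 27.45
tool_pos: [0.4844, 0.2942, 0.2728]
ee_rot: [3.142, -0.0, 0.584]
wrist_force: [0.6, 0.2, 0.5]
width: 0.0425
finger_force: 0.0
```

>>> carry_out(increments=[[110,[0,0,-45],8.5],[110,[0,0,-20],8.5],[110,[0,0,0],8.5],[110,[0,0,0],8.5],[110,[0,0,0],0.7],[110,[0,0,0],0]])

```text
time: 28.05
tool_pos: [0.4846, 0.2943, 0.3359]
ee_rot: [3.141, 0.0, -0.019]
wrist_force: [-0.1, -0.0, 0.4]
width: 0.0531
finger_force: 0.0
```

```bash
python3 - <<'E'
from h import *
plan([.628,-.152,.34],-1.2)
im,c=snap('top','t5.png'); hsv=cv2.cvtColor(im,cv2.COLOR_BGR2HSV)
m=cv2.inRange(hsv[150:265],(15,60,120),(35,255,255)); n,l,s,ce=cv2.connectedComponentsWithStats(m)
for i in range(1,n):
    if s[i,4]>20: x,y=ce[i]+[0,150]; p=onz(c,x,y,.15);d=p[:2]-CC;print(s[i,:5],p.round(3))
E
```

```text
t=28.05 tcp [0.4846 0.2943 0.3359] yaw -1.1 w 0.0531 F [-0.1 -0.   0.4] | twist 0.1 then shift [152.7 443.2  -4.1]
[  0   0  24  32 707] [0.658 0.799 0.15 ]
[332   7  13  35 385] [ 0.63  -0.154  0.15 ]
[378   8  17  35 489] [ 0.626 -0.293  0.15 ]
[192  26  57  40 264] [0.568 0.191 0.15 ]
[182  47  81  53 545] [0.48  0.208 0.15 ]
[284  72  17  31 454] [ 0.447 -0.019  0.15 ]
[130  86  10  29 218] [0.411 0.427 0.15 ]
[533 112  27   3  60] [ 0.37  -0.737  0.15 ]
```

>>> carry_out(increments=[[110,[15,44,0],0],[110,[15,44,0],0],[110,[15,44,0],0],[110,[15,44,0],0],[110,[15,44,0],0],[110,[15,44,0],0],[110,[15,44,0],0],[110,[15,44,0],0]])

```text
time: 28.9
tool_pos: [0.5972, -0.0621, 0.3361]
ee_rot: [-3.142, 0.0, -0.019]
wrist_force: [0.5, 0.2, -1.0]
width: 0.0535
finger_force: 0.0
```

>>> carry_out(increments=[[110,[15,44,0],0],[110,[18,46,0],0],[110,[0,0,30],0],[110,[0,0,30],0],[110,[0,0,30],0],[110,[0,0,20],0],[110,[0,0,0],0],[110,[0,0,0],0]])

```text
time: 29.7
tool_pos: [0.6281, -0.1509, 0.2263]
ee_rot: [-3.141, 0.001, -0.02]
wrist_force: [-0.2, 2.0, 0.2]
width: 0.0538
finger_force: 0.0
```

```bash
python3 - <<'E'
from h import *
plan([.628,-.152,.177],-1.2)
im,c=snap('wrist','w8.png'); hsv=cv2.cvtColor(im,cv2.COLOR_BGR2HSV)
m=cv2.inRange(hsv,(15,50,120),(35,255,255)); n,l,s,ce=cv2.connectedComponentsWithStats(m)
for i in range(1,n):
    if s[i,4]>200: print(s[i])
for x in(.618,.628,.638): print(x,[np.round(proj(c,[x,-.152,z])) for z in(.16,.177)],np.round(proj(c,[x+.05,-.152,.128])))
g=cv2.cvtColor(im,cv2.COLOR_BGR2GRAY)
for u in(190,360): print(u,g[180:260:2,u].tolist())
E
```

```text
t=29.70 tcp [ 0.6281 -0.1509  0.2263] yaw -1.2 w 0.0538 F [-0.2  2.   0.2] | twist 0.0 then shift [-0.   1.1 49.3]
[ 262  149   34  117 3757]
[ 405  149   85  116 7614]
[  0 254  53  45 596]
[166 274  29  42 693]
[153 329  23  66 702]
[378 330  23  65 701]
[392 413 108   7 633]
0.618 [array([279., 227.]), array([280., 235.])] [278. 160.]
0.628 [array([279., 216.]), array([279., 223.])] [278. 149.]
0.638 [array([279., 204.]), array([279., 210.])] [278. 137.]
190 [108, 107, 103, 106, 107, 108, 106, 106, 106, 104, 106, 108, 106, 107, 107, 105, 106, 107, 106, 105, 108, 107, 104, 135, 207, 207, 150, 103, 108, 108, 105, 109, 105, 108, 106, 111, 108, 109, 108, 109]
360 [146, 145, 145, 144, 135, 128, 132, 134, 134, 135, 136, 136, 135, 135, 134, 134, 134, 168, 189, 203, 203, 203, 159, 109, 108, 108, 111, 108, 110, 108, 107, 109, 107, 112, 108, 109, 110, 109, 109, 107]
```

>>> carry_out(increments=[[110,[-1,1,20],0],[110,[0,0,15],0],[110,[0,0,8],0],[110,[0,0,4],0],[110,[0,0,2],0],[110,[0,0,0],0]])

```text
time: 30.35
tool_pos: [0.6273, -0.1519, 0.1776]
ee_rot: [3.141, -0.0, -0.021]
wrist_force: [0.3, -0.1, -0.3]
width: 0.0535
finger_force: 0.0
```

>>> carry_out(increments=[[255,[0,0,0],0],[255,[0,0,0],0],[255,[0,0,0],0],[255,[0,0,0],0],[255,[0,0,0],0],[255,[0,0,0],0]])

```text
time: 30.95
tool_pos: [0.6272, -0.152, 0.1775]
ee_rot: [3.141, -0.0, -0.021]
wrist_force: [-0.7, -0.3, 0.3]
width: 0.0231
finger_force: 30.0
```

>>> carry_out(increments=[[255,[0,0,-10],0],[255,[0,0,-15],0],[255,[0,0,-12],0],[255,[0,0,-8],0],[255,[0,0,0],0],[255,[0,0,0],0]])

```text
time: 31.55
tool_pos: [0.6272, -0.1519, 0.2226]
ee_rot: [3.141, -0.001, -0.021]
wrist_force: [0.0, -0.4, -1.5]
width: 0.0229
finger_force: 30.0
```

>>> carry_out(increments=[[255,[0,-25,0],0],[255,[0,-25,0],0],[255,[0,-25,0],0],[255,[0,-29,0],0],[255,[0,0,0],0],[255,[0,0,-25],0],[255,[0,0,-25],0]])

```text
time: 32.25
tool_pos: [0.6284, -0.0481, 0.2705]
ee_rot: [3.142, 0.005, -0.021]
wrist_force: [0.5, -1.6, -0.8]
width: 0.0227
finger_force: 30.0
```

>>> carry_out(increments=[[255,[0,0,0],-7],[255,[0,0,0],-7],[255,[0,0,0],-7],[255,[0,0,0],-7],[255,[0,0,0],-6.7],[255,[0,0,0],0]])

```text
time: 32.85
tool_pos: [0.6291, -0.0487, 0.2714]
ee_rot: [-3.141, 0.001, 0.583]
wrist_force: [0.4, 0.3, -1.8]
width: 0.0229
finger_force: 30.0
```

```bash
python3 - <<'E'
from h import *
plan(case(0,0,.27),CY)
E
```

```text
t=32.85 tcp [ 0.6291 -0.0487  0.2714] yaw 33.4 w 0.0229 F [ 0.4  0.3 -1.8] | twist -0.1 then shift [  68.4 -275.5    1.4]
```

>>> carry_out(increments=[[255,[10,-39,0],0],[255,[10,-39,0],0],[255,[10,-39,0],0],[255,[10,-39,0],0],[255,[10,-39,0],0],[255,[9,-40,0],0],[255,[9,-40,0],0],[255,[0,0,0],0]])

```text
time: 33.65
tool_pos: [0.5323, 0.2231, 0.2721]
ee_rot: [-3.139, -0.0, 0.588]
wrist_force: [0.7, -0.7, -2.6]
width: 0.0228
finger_force: 30.0
```

```bash
python3 - <<'E'
from h import *
robot.snapshot('wrist')
plan(case(0,0,.097),CY)
E
```

```text
t=33.70 tcp [0.5334 0.2207 0.272 ] yaw 33.6 w 0.0227 F [ 0.2  0.2 -1.7] | twist 0.1 then shift [ -0.6   1.9 175. ]
```

>>> carry_out(increments=[[255,[0,1,30],0],[255,[0,0,35],0],[255,[0,0,35],0],[255,[0,0,30],0],[255,[0,0,22],0],[255,[0,0,15],0],[255,[0,0,7],0],[255,[0,0,0],0]])

```text
time: 34.5
tool_pos: [0.5349, 0.2174, 0.0976]
ee_rot: [-3.142, 0.001, 0.583]
wrist_force: [-0.2, 0.2, -1.3]
width: 0.0229
finger_force: 30.0
```

>>> carry_out(increments=[[255,[0,0,2],0],[255,[0,0,2],0],[255,[0,0,0],0],[255,[0,0,0],0]])

```text
time: 34.9
tool_pos: [0.5352, 0.2183, 0.0949]
ee_rot: [3.141, -0.001, 0.584]
wrist_force: [0.6, 0.0, -1.2]
width: 0.0228
finger_force: 30.0
```

>>> carry_out(increments=[[255,[0,0,2],0],[255,[0,0,0],0],[140,[0,0,0],0],[140,[0,0,0],0],[140,[0,0,0],0],[140,[0,0,0],0],[140,[0,0,-20],0],[140,[0,0,-45],0]])

```text
time: 35.7
tool_pos: [0.5319, 0.2172, 0.1527]
ee_rot: [-3.138, 0.01, 0.584]
wrist_force: [0.6, 1.1, 0.2]
width: 0.0422
finger_force: 0.0
```

>>> carry_out(increments=[[110,[0,0,-45],0],[110,[0,0,-45],0],[110,[0,0,-45],0],[110,[0,0,-45],8.5],[110,[0,0,0],8.5],[110,[0,0,0],8.5],[110,[0,0,0],8.5],[110,[0,0,0],0.7]])

```text
time: 36.5
tool_pos: [0.535, 0.2182, 0.3373]
ee_rot: [3.142, -0.0, -0.022]
wrist_force: [-0.4, -0.0, 0.4]
width: 0.0535
finger_force: 0.0
```

```bash
python3 - <<'E'
from h import *
plan([.626,-.291,.34],-1.2)
im,c=snap('scene','s5.png'); 
cv2.imwrite('pics/s5c.png',cv2.resize(im[90:300,140:440],None,fx=2.6,fy=2.6))
E
```

```text
t=36.50 tcp [0.535  0.2182 0.3373] yaw -1.2 w 0.0535 F [-0.4 -0.   0.4] | twist -0.0 then shift [101.7 507.1  -2.7]
```

>>> carry_out(increments=[[110,[8.5,42,0],0],[110,[8.5,42,0],0],[110,[8.5,42,0],0],[110,[8.5,42,0],0],[110,[8.5,42,0],0],[110,[8.5,42,0],0],[110,[8.5,42,0],0],[110,[8.5,42,0],0]])

```text
time: 37.35
tool_pos: [0.5957, -0.1209, 0.3373]
ee_rot: [-3.142, -0.0, -0.018]
wrist_force: [0.5, 0.3, 0.4]
width: 0.0531
finger_force: 0.0
```

>>> carry_out(increments=[[110,[8.5,42,0],0],[110,[8.5,42,0],0],[110,[8.5,42,0],0],[110,[8,45,0],0],[110,[0,0,40],0],[110,[0,0,40],0],[110,[0,0,30],0],[110,[0,0,0],0]])

```text
time: 38.15
tool_pos: [0.623, -0.2897, 0.2196]
ee_rot: [-3.135, 0.012, -0.019]
wrist_force: [0.2, 0.0, 0.3]
width: 0.0541
finger_force: 0.0
```

```bash
python3 - <<'E'
from h import *
plan([.626,-.291,.177],-1.2)
im,c=snap('wrist','w9.png'); hsv=cv2.cvtColor(im,cv2.COLOR_BGR2HSV)
m=cv2.inRange(hsv,(15,50,120),(35,255,255)); n,l,s,ce=cv2.connectedComponentsWithStats(m)
for i in range(1,n):
    if s[i,4]>200: print(s[i])
for x in(.616,.626,.636): print(x,[np.round(proj(c,[x,-.291,z])) for z in(.16,.177)],np.round(proj(c,[x+.05,-.291,.128])))
E
```

```text
t=38.15 tcp [ 0.623  -0.2897  0.2196] yaw -1.1 w 0.0541 F [0.2 0.  0.3] | twist 0.1 then shift [ 3.1  1.2 42.6]
[ 265  146   34  120 3962]
[  58  272   43   64 1833]
[153 329  23  66 703]
[378 329  23  66 702]
[392 414 107   6 630]
0.616 [array([280., 226.]), array([280., 234.])] [279. 157.]
0.626 [array([280., 214.]), array([280., 221.])] [279. 145.]
0.636 [array([280., 202.]), array([280., 208.])] [279. 132.]
```

>>> carry_out(increments=[[110,[0,0,20],0],[110,[0,0,15],0],[110,[0,0,8],0],[110,[0,0,4],0],[110,[0,0,2],0],[110,[0,0,0],0],[110,[0,0,0],0]])

```text
time: 38.9
tool_pos: [0.6259, -0.2911, 0.1792]
ee_rot: [3.141, -0.001, -0.021]
wrist_force: [1.0, -0.4, -0.0]
width: 0.0536
finger_force: 0.0
```

>>> carry_out(increments=[[255,[0,0,0],0],[255,[0,0,0],0],[255,[0,0,0],0],[255,[0,0,0],0],[255,[0,0,0],0],[255,[0,0,0],0]])

```text
time: 39.5
tool_pos: [0.6255, -0.2912, 0.1784]
ee_rot: [3.141, -0.0, -0.022]
wrist_force: [0.2, -0.7, 0.4]
width: 0.0223
finger_force: 30.0
```

>>> carry_out(increments=[[255,[0,0,-10],0],[255,[0,0,-15],0],[255,[0,0,-12],0],[255,[0,0,-8],0],[255,[0,0,0],0],[255,[0,0,0],0]])

```text
time: 40.1
tool_pos: [0.6256, -0.2909, 0.2236]
ee_rot: [3.141, -0.0, -0.021]
wrist_force: [0.4, -0.1, -1.5]
width: 0.0223
finger_force: 30.0
```

```bash
python3 - <<'E'
from h import *
a=robot.get_calibration('scene');b=robot.get_calibration('top')
def tri(r1,r2):
    (o1,d1),(o2,d2)=r1,r2; s=np.linalg.lstsq(np.c_[d1,-d2],o2-o1,rcond=None)[0]
    return ((o1+s[0]*d1+o2+s[1]*d2)/2).round(3), np.linalg.norm(o1+s[0]*d1-o2-s[1]*d2).round(3)
for p,q in(((72,297),(497,140)),((80,245),(437,140)),((135,300),(500,85))): print(tri(ray(a,*p),ray(b,*q)))
plan([.629,-.395,.222],-1.2)
E
```

```text
(array([ 0.738, -0.633,  0.115]), np.float64(0.01))
(array([ 0.704, -0.484,  0.273]), np.float64(0.151))
(array([ 0.853, -0.493,  0.277]), np.float64(0.161))
t=40.10 tcp [ 0.6256 -0.2909  0.2236] yaw -1.2 w 0.0223 F [ 0.4 -0.1 -1.5] | twist -0.0 then shift [  5.5 104.    1.6]
```

>>> carry_out(increments=[[255,[0,25,0],0],[255,[0,25,0],0],[255,[0,25,0],0],[255,[0,29,0],0],[255,[0,0,0],0],[255,[0,0,-25],0],[255,[0,0,-35],0],[255,[0,0,-35],0]])

```text
time: 40.9
tool_pos: [0.623, -0.3938, 0.3177]
ee_rot: [-3.139, 0.003, -0.021]
wrist_force: [0.6, -1.0, -0.6]
width: 0.0223
finger_force: 30.0
```

>>> carry_out(increments=[[255,[0,0,-25],0],[255,[0,0,-10],0],[255,[0,0,0],-7],[255,[0,0,0],-7],[255,[0,0,0],-7],[255,[0,0,0],-7],[255,[0,0,0],-6.7],[255,[0,0,0],0]])

```text
time: 41.7
tool_pos: [0.6235, -0.394, 0.3526]
ee_rot: [-3.14, 0.0, 0.585]
wrist_force: [-0.3, -0.3, -1.7]
width: 0.0223
finger_force: 30.0
```

```bash
python3 - <<'E'
from h import *
plan(case(-.09,-.18,.35),CY)
plan(case(0,-.09,.27),CY)
E
```

```text
t=41.70 tcp [ 0.6235 -0.394   0.3526] yaw 33.5 w 0.0223 F [-0.3 -0.3 -1.7] | twist 0.0 then shift [ 173.6 -380.4    2.6]
t=41.70 tcp [ 0.6235 -0.394   0.3526] yaw 33.5 w 0.0223 F [-0.3 -0.3 -1.7] | twist 0.0 then shift [ 263.6 -470.4   82.6]
```

>>> carry_out(increments=[[255,[22,-39,0],0],[255,[22,-39,0],0],[255,[22,-39,0],0],[255,[22,-39,0],0],[255,[22,-39,0],0],[255,[22,-39,0],0],[255,[22,-39,0],0],[255,[22,-39,0],0]])

```text
time: 42.5
tool_pos: [0.5972, -0.0353, 0.3531]
ee_rot: [-3.141, 0.0, 0.582]
wrist_force: [0.5, 0.8, -0.6]
width: 0.0224
finger_force: 30.0
```

>>> carry_out(increments=[[255,[22,-39,0],0],[255,[22,-39,0],0],[255,[22,-39,0],0],[255,[22,-41,0],0],[255,[0,0,40],0],[255,[0,0,40],0],[255,[0,0,0],0],[255,[0,0,0],0]])

```text
time: 43.3
tool_pos: [0.5836, 0.1429, 0.2726]
ee_rot: [-3.14, 0.002, 0.583]
wrist_force: [0.2, -0.9, -0.8]
width: 0.0221
finger_force: 30.0
```

```bash
python3 - <<'E'
from h import *
plan(case(0,-.09,.097),CY)
E
```

```text
t=43.30 tcp [0.5836 0.1429 0.2726] yaw 33.4 w 0.0221 F [ 0.2 -0.9 -0.8] | twist -0.1 then shift [  0.5  -0.7 175.6]
```

>>> carry_out(increments=[[255,[0,0,30],0],[255,[0,0,35],0],[255,[0,0,35],0],[255,[0,0,30],0],[255,[0,0,22],0],[255,[0,0,15],0],[255,[0,0,8],0],[255,[0,0,0],0]])

```text
time: 44.1
tool_pos: [0.5853, 0.1427, 0.0994]
ee_rot: [3.141, -0.002, 0.584]
wrist_force: [-1.2, 1.0, -1.7]
width: 0.0226
finger_force: 30.0
```

>>> carry_out(increments=[[255,[0,0,2],0],[255,[0,0,2],0],[255,[0,0,0],0],[255,[0,0,0],0]])

```text
time: 44.5
tool_pos: [0.5845, 0.1428, 0.0948]
ee_rot: [3.141, -0.001, 0.584]
wrist_force: [-0.9, 0.5, -1.6]
width: 0.0223
finger_force: 30.0
```

>>> carry_out(increments=[[255,[0,0,2],0],[255,[0,0,0],0],[140,[0,0,0],0],[140,[0,0,0],0],[140,[0,0,0],0],[140,[0,0,0],0],[140,[0,0,-20],0],[140,[0,0,-45],0]])

```text
time: 45.3
tool_pos: [0.5812, 0.1423, 0.1525]
ee_rot: [-3.137, 0.01, 0.584]
wrist_force: [0.7, -0.0, -0.8]
width: 0.042
finger_force: 0.0
```

>>> carry_out(increments=[[255,[0,0,-45],0],[255,[0,0,-45],0],[255,[0,0,-45],0],[255,[0,0,-45],0],[255,[0,0,-40],0],[255,[0,-45,0],0],[255,[0,-45,0],0],[255,[0,0,0],0]])

```text
time: 46.1
tool_pos: [0.5324, 0.2216, 0.3789]
ee_rot: [-3.141, -0.003, 0.591]
wrist_force: [0.2, -0.7, 0.1]
width: 0.0008
finger_force: 0.0
```

>>> carry_out(increments=[[255,[-40,0,0],0],[255,[-40,0,0],0],[255,[-20,0,0],0],[255,[0,0,0],0],[255,[0,0,0],0]])

```text
time: 46.6
tool_pos: [0.4517, 0.1624, 0.3774]
ee_rot: [3.141, -0.001, 0.583]
wrist_force: [0.1, 0.5, -0.0]
width: 0.0006
finger_force: 0.0
```

```bash
python3 - <<'E'
from h import *
plan(case(.14,.0,.33),33.5)
im,c=snap('wrist','w10.png'); np.save('w10.npy',c,allow_pickle=True)
b=robot.snapshot('top'); b2=robot.snapshot('scene')
o=np.zeros((600,800,3),np.uint8); o[:420,:560]=im; o[:240,560:]=cv2.resize(b[140:260,150:270],(240,240))
o[240:480,560:]=cv2.resize(b2[150:270,270:390],(240,240))
o[420:,:560]=cv2.resize(b[130:280,10:476],(560,180)); cv2.imwrite('pics/v10.png',o)
for n,p in(('rim',case(-.07,.155,.125)),('rim',case(-.07,-.155,.125)),('hinge',case(.07,.155,.125)),('hinge',case(.07,-.155,.125))): print(n,np.round(proj(c,p)))
E
```

```text
t=46.60 tcp [0.4517 0.1624 0.3774] yaw 33.4 w 0.0006 F [ 0.1  0.5 -0. ] | twist -0.1 then shift [239.7  -1.6  47.4]
rim [159. 151.]
rim [393. 151.]
hinge [147.  34.]
hinge [405.  34.]
```

View pics/v10.png

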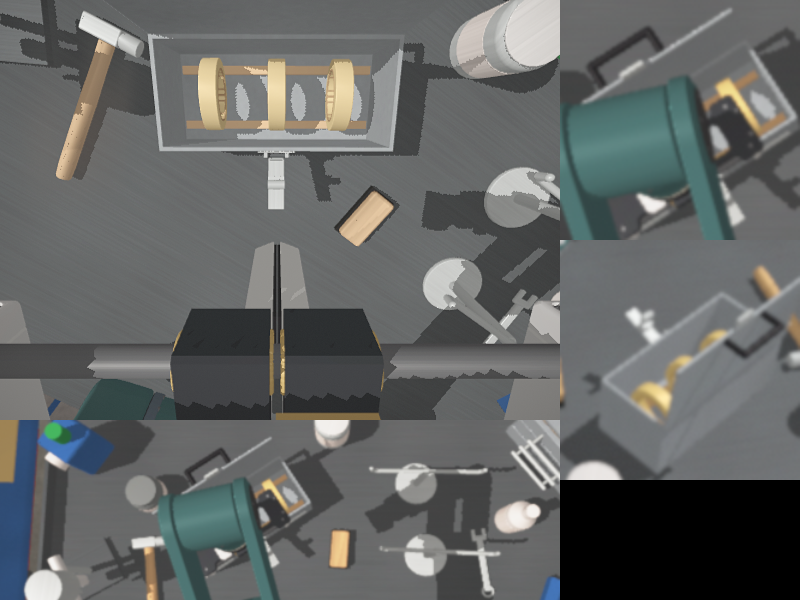

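All three rolls stand on edge inside the case, at (210,93), (276,93) and (341,93). The stands are empty, the lid is just past vertical and the bystanders are undisturbed. Next I'll push the lid shut from behind with closed fingertips beside the handle.

```bash
python3 - <<'E'
from h import *
plan(case(.14,.10,.342),33.5)
t=np.array([1.6,1.5,1.4,1.3,1.2,1.1,1.0,.9,.8,.7,.6,.5,.4,.3,.2,.1,0]); x=70-110*np.cos(t)+6*np.sin(t)+9; z=113+110*np.sin(t)+6*np.cos(t)+14
print(np.c_[x,z].round(1)[[0,-1]]); print(np.c_[np.diff(x),-np.diff(z)].round(1).tolist())
E
```

```text
t=46.75 tcp [0.4522 0.1629 0.3764] yaw 33.5 w 0.0004 F [ 0.3 -0.5 -1.5] | twist -0.0 then shift [ 239.1 -101.4   34.4]
[[ 88.2 236.8]
 [-31.  133. ]]
[[-11.0, -0.4], [-11.0, 0.7], [-10.9, 1.8], [-10.6, 2.9], [-10.3, 3.9], [-9.8, 5.0], [-9.3, 5.9], [-8.7, 6.8], [-7.9, 7.6], [-7.1, 8.4], [-6.3, 9.1], [-5.3, 9.6], [-4.3, 10.1], [-3.3, 10.5], [-2.2, 10.8], [-1.1, 11.0]]
```

>>> carry_out(increments=[[255,[0,-35,0],0],[255,[0,-35,0],0],[255,[0,-30,0],0],[255,[0,0,0],0]])

```text
time: 47.15
tool_pos: [0.3952, 0.2488, 0.3769]
ee_rot: [-3.141, 0.001, 0.589]
wrist_force: [0.2, -0.7, -0.2]
width: 0.0002
finger_force: 0.0
```

>>> carry_out(increments=[[255,[40,0,0],0],[255,[40,0,0],0],[255,[40,0,0],0],[255,[40,0,0],0],[255,[40,0,0],0],[255,[40,0,0],0],[255,[0,0,0],0],[255,[0,0,0],0]])

```text
time: 47.95
tool_pos: [0.5983, 0.3786, 0.3717]
ee_rot: [-3.141, 0.008, 0.583]
wrist_force: [-1.4, -0.4, -0.2]
width: 0.0001
finger_force: 0.0
```

```bash
python3 - <<'E'
from h import *
plan(case(.14,.10,.242),33.5)
E
```

```text
t=47.95 tcp [0.5983 0.3786 0.3717] yaw 33.4 w 0.0001 F [-1.4 -0.4 -0.2] | twist -0.1 then shift [ -1.8  -2.3 129.7]
```

>>> carry_out(increments=[[255,[0,0,40],0],[255,[0,0,40],0],[255,[0,0,35],0],[255,[0,0,15],0],[255,[-15,0,2],0],[255,[-12,0,1],0],[255,[-12,0,1],0],[255,[-11,0,1],0]])

```text
time: 48.75
tool_pos: [0.554, 0.3502, 0.2465]
ee_rot: [3.141, -0.009, 0.584]
wrist_force: [4.1, 3.0, 3.3]
width: 0.0009
finger_force: 2.2
```

>>> carry_out(increments=[[255,[-11,0,-0.4],0],[255,[-11,0,0.7],0],[255,[-10.9,0,1.8],0],[255,[-10.6,0,2.9],0],[255,[-10.3,0,3.9],0],[255,[0,0,0],0]])

```text
time: 49.35
tool_pos: [0.5084, 0.3201, 0.2374]
ee_rot: [3.141, -0.006, 0.584]
wrist_force: [0.5, 0.2, 0.9]
width: 0.0005
finger_force: 0.3
```

```bash
python3 - <<'E'
from h import *
t=1.1;plan(case((70-110*np.cos(t)+6*np.sin(t)+9)/1e3,.10,(127+110*np.sin(t)+6*np.cos(t))/1e3),33.5)
im,c=snap('scene','s6.png')
E
```

```text
t=49.35 tcp [0.5084 0.3201 0.2374] yaw 33.5 w 0.0005 F [0.5 0.2 0.9] | twist -0.0 then shift [-0.1 -1.4  9.7]
```

>>> carry_out(increments=[[255,[-9.8,0,7],0],[255,[-9.3,0,8],0],[255,[-8.7,0,9],0],[255,[-7.9,0,10],0],[255,[0,0,0],0]])

```text
time: 49.9
tool_pos: [0.4789, 0.3007, 0.1996]
ee_rot: [3.141, 0.0, 0.584]
wrist_force: [-0.3, 1.0, 0.4]
width: 0.0009
finger_force: 0.1
```

>>> carry_out(increments=[[255,[-7.1,0,9],0],[255,[-6.3,0,9.5],0],[255,[-5.3,0,9.6],0],[255,[-4.3,0,10],0],[255,[0,0,0],0]])

```text
time: 50.4
tool_pos: [0.4596, 0.2881, 0.1594]
ee_rot: [-3.141, 0.003, 0.584]
wrist_force: [0.1, 0.4, 0.1]
width: 0.0005
finger_force: 0.0
```

```bash
python3 - <<'E'
from h import *
t=.3;plan(case((70-110*np.cos(t)+6*np.sin(t)+9)/1e3,.10,(127+110*np.sin(t)+6*np.cos(t))/1e3),33.5)
E
```

```text
t=50.40 tcp [0.4596 0.2881 0.1594] yaw 33.5 w 0.0005 F [0.1 0.4 0.1] | twist -0.0 then shift [-0.6 -1.1 -5.8]
```

>>> carry_out(increments=[[255,[-3,0,8],0],[255,[-2,0,8],0]])

```text
time: 50.6
tool_pos: [0.4566, 0.286, 0.1451]
ee_rot: [3.141, -0.0, 0.584]
wrist_force: [-1.3, -0.5, 2.3]
width: 0.0003
finger_force: 1.0
```

>>> carry_out(increments=[[255,[-1,0,6],0],[255,[0,0,3],0],[255,[0,0,0],0]])

```text
time: 50.9
tool_pos: [0.4554, 0.2854, 0.1352]
ee_rot: [-3.141, 0.001, 0.584]
wrist_force: [-0.3, -0.2, -0.9]
width: 0.0005
finger_force: 0.0
```

>>> carry_out(increments=[[255,[0,0,2],0],[255,[0,0,2],0],[255,[0,0,0],0]])

```text
time: 51.2
tool_pos: [0.4558, 0.2856, 0.1321]
ee_rot: [3.142, -0.0, 0.584]
wrist_force: [0.2, -0.5, 0.6]
width: -0.0001
finger_force: 0.2
```

>>> carry_out(increments=[[255,[0,0,2],0],[255,[0,0,2],0],[255,[0,0,0],0]])

```text
time: 51.5
tool_pos: [0.4557, 0.2855, 0.1279]
ee_rot: [3.142, 0.0, 0.584]
wrist_force: [-0.7, 0.2, -0.2]
width: 0.0003
finger_force: 0.3
```

>>> carry_out(increments=[[255,[0,0,2],0],[255,[0,0,2],0],[255,[0,0,0],0]])

```text
time: 51.8
tool_pos: [0.4557, 0.2855, 0.1238]
ee_rot: [3.142, 0.0, 0.584]
wrist_force: [-0.1, -0.8, 0.4]
width: 0.0001
finger_force: 0.0
```

```bash
python3 - <<'E'
from h import *
a,c=snap('scene','s7.png'); t,ct=snap('top','t7.png')
# dark handle bar in both views
for im,cc,n in((a,c,'s'),(t,ct,'t')):
    print(n,[np.round(proj(cc,p)) for p in(case(-.06,0,.169),case(-.06,0,.157),case(-.06,-.045,.157))])
    r=np.round(proj(cc,case(-.06,-.02,.16))).astype(int)
    g=im.max(2)[r[1]-15:r[1]+16,r[0]-15:r[0]+16]; ys,xs=np.where(g<50); print(r,len(xs),(xs.mean()+r[0]-15,ys.mean()+r[1]-15) if len(xs) else '')
E
```

```text
s [array([325., 189.]), array([324., 191.]), array([315., 198.])]
[320 194] 45 (np.float64(326.3333333333333), np.float64(189.0888888888889))
t [array([219., 223.]), array([220., 224.]), array([233., 215.])]
[226 220] 72 (np.float64(223.22222222222223), np.float64(220.61111111111111))
```

```bash
python3 - <<'E'
from h import *
for f,(x0,y0,x1,y1) in(('scene0',(305,170,345,215)),('s7',(305,170,345,215)),('top0',(200,205,245,240)),('t7',(200,205,245,240))):
    im=cv2.imread('pics/%s.png'%f); g=im.max(2)[y0:y1,x0:x1]; ys,xs=np.where(g<55); print(f,len(xs),xs.min()+x0,xs.max()+x0,ys.min()+y0,ys.max()+y0,xs.mean()+x0,ys.mean()+y0)
E
```

```text
scene0 21 315 333 185 202 322.7142857142857 193.42857142857142
s7 62 315 340 170 202 326.4516129032258 188.56451612903226
top0 64 207 235 214 233 220.96875 222.90625
t7 182 200 235 211 233 212.16483516483515 221.25824175824175
```

>>> carry_out(increments=[[255,[0,0,2],0],[255,[0,0,1],0],[255,[0,0,0],0]])

```text
time: 52.2
tool_pos: [0.4559, 0.2856, 0.1224]
ee_rot: [3.141, -0.001, 0.584]
wrist_force: [-1.8, -1.1, 5.1]
width: 0.0006
finger_force: 2.5
```

>>> carry_out(increments=[[255,[0,0,2],0],[255,[0,0,1],0],[255,[0,0,0],0]])

```text
time: 52.5
tool_pos: [0.456, 0.2857, 0.1223]
ee_rot: [3.141, -0.003, 0.584]
wrist_force: [-5.5, -2.8, 15.2]
width: 0.0006
finger_force: 7.3
```

The lid is shut, with 15 N against the stop. Now the latch.

>>> carry_out(increments=[[255,[0,0,-45],0],[255,[0,0,-45],0],[140,[0,0,-30],0],[140,[-35,30,0],0],[140,[-35,35,0],0],[140,[-35,35,0],0],[140,[0,0,0],0],[140,[0,0,0],0]])

```text
time: 53.3
tool_pos: [0.4235, 0.1437, 0.2384]
ee_rot: [-3.141, -0.001, 0.582]
wrist_force: [-0.7, 0.2, -0.4]
width: 0.0417
finger_force: 0.0
```

```bash
python3 - <<'E'
from h import *
plan(case(-.144,0,.123),CY)
im,c=snap('wrist','w11.png'); np.save('w11.npy',c,allow_pickle=True)
print([np.round(proj(c,case(x,0,z))) for x,z in((-.0885,.105),(-.144,.126),(-.158,.132))])
hsv=cv2.cvtColor(im,cv2.COLOR_BGR2HSV); m=((hsv[...,2]>170)&(hsv[...,1]<40)).astype('u1'); m[250:]=0
n,l,s,ce=cv2.connectedComponentsWithStats(m)
for i in range(1,n):
    if s[i,4]>60: print(s[i],ce[i].round())
g=im.max(2); ys,xs=np.where(g[40:200,150:400]<50); print('dark',xs.min()+150,xs.max()+150,np.median(ys)+40)
print([np.round(proj(c,case(-.06,y,.165))) for y in(.045,-.045)])
E
```

```text
t=53.30 tcp [0.4235 0.1437 0.2384] yaw 33.3 w 0.0417 F [-0.7  0.2 -0.4] | twist -0.2 then shift [-10.4  -1.6 115.4]
[array([276., 150.]), array([276., 212.]), array([277., 228.])]
[   95     0   369   131 36900] [286.  69.]
[530   0  30  21 405] [543.   8.]
[ 257  135   38   83 1965] [275. 174.]
[553 188   7  25 117] [557. 202.]
dark 209 399 124.0
[array([217., 123.]), array([335., 122.])]
```

The lid's front edge (row 131) and the handle (row 124) are back at their shut positions. The lever is at (257–295, 135–218). The contacts show that surfaces sit about 23 mm lower in tool readings than nominal, so I'll grip the lever with TCP near 0.107.

>>> carry_out(increments=[[140,[-10,-1,20],0],[140,[0,0,35],0],[140,[0,0,30],0],[140,[0,0,20],0],[140,[0,0,10],0],[140,[0,0,0],0],[140,[0,0,0],0]])

```text
time: 54.05
tool_pos: [0.4151, 0.1403, 0.1241]
ee_rot: [3.141, -0.001, 0.586]
wrist_force: [0.5, -1.0, 0.2]
width: 0.0424
finger_force: 0.0
```

```bash
python3 - <<'E'
from h import *
plan(case(-.143,0,.107),CY)
E
```

```text
t=54.05 tcp [0.4151 0.1403 0.1241] yaw 33.5 w 0.0424 F [ 0.5 -1.   0.2] | twist 0.0 then shift [-0.5  0.2 17.1]
```

>>> carry_out(increments=[[140,[0,0,10],0],[140,[0,0,7],0],[140,[0,0,0],0],[255,[0,0,0],0],[255,[0,0,0],0],[255,[0,0,0],0],[255,[0,0,0],0],[255,[0,0,0],0]])

```text
time: 54.85
tool_pos: [0.4148, 0.1393, 0.1066]
ee_rot: [3.141, -0.001, 0.584]
wrist_force: [0.7, -1.1, 1.4]
width: 0.021
finger_force: 30.0
```

Gripped (21 mm). Swinging it closed.

>>> carry_out(increments=[[255,[3.8,0,-8],0],[255,[5,0,-7.3],0],[255,[6,0,-6.5],0],[255,[6.9,0,-5.5],0],[255,[7.6,0,-4.4],0],[255,[0,0,0],0]])

```text
time: 55.45
tool_pos: [0.4382, 0.1548, 0.1398]
ee_rot: [3.141, 0.004, 0.584]
wrist_force: [-5.8, -4.4, 5.2]
width: 0.0207
finger_force: 30.0
```

>>> carry_out(increments=[[255,[8.3,0,-3.3],0],[255,[8.6,0,-1.9],0],[255,[8.8,0,-0.7],0],[255,[1,0,0],0],[255,[0,0,0],0],[255,[0,0,0],0]])

```text
time: 56.05
tool_pos: [0.4625, 0.1708, 0.1478]
ee_rot: [3.14, -0.004, 0.584]
wrist_force: [-2.9, -2.7, 9.4]
width: 0.02
finger_force: 30.0
```

>>> carry_out(increments=[[140,[0,0,0],0],[140,[0,0,0],0],[140,[0,0,0],0],[140,[0,0,0],0],[140,[0,0,-15],0],[140,[0,0,-35],0],[140,[0,0,-45],0],[140,[0,0,-45],0]])

```text
time: 56.85
tool_pos: [0.4606, 0.1704, 0.2845]
ee_rot: [-3.141, 0.002, 0.584]
wrist_force: [0.7, 0.6, 0.3]
width: 0.0425
finger_force: 0.0
```

>>> carry_out(increments=[[140,[0,0,-45],0],[140,[0,0,-45],0],[140,[-40,40,0],0],[140,[-30,40,0],0],[140,[0,40,0],0],[140,[0,40,0],0],[140,[0,0,0],0],[140,[0,0,0],0]])

```text
time: 57.65
tool_pos: [0.4924, 0.0044, 0.373]
ee_rot: [-3.14, 0.001, 0.583]
wrist_force: [0.3, 0.1, -0.8]
width: 0.0421
finger_force: 0.0
```

```bash
python3 - <<'E'
from h import *
print(robot.get_obs()['wrist_force'],robot.get_obs()['tool_pos'])
s,c=snap('scene','s9.png'); t,ct=snap('top','t9.png')
for a,b,(x0,y0,x1,y1) in((cv2.imread('pics/scene0.png'),s,(285,170,390,265)),(cv2.imread('pics/top0.png'),t,(150,155,272,260))):
    d=cv2.absdiff(a,b).max(2)[y0:y1,x0:x1]; m=(d>40).astype('u1'); n,l,st,ce=cv2.connectedComponentsWithStats(m)
    print('diff',m.sum(),[(st[i]+[x0,y0,0,0,0]).tolist() for i in range(1,n) if st[i,4]>8])
for f in(s,): 
  for nm in('scene0','s3'): pass
for u,v in((419,400),(430,410),(450,440),(475,470)): pass
x=[(u/5+140,v/5+150) for u,v in((420,400),(440,430))]
for p in x:
    print(p,cv2.imread('pics/top0.png')[int(p[1]),int(p[0])],t[int(p[1]),int(p[0])])
E
```

```text
[ 0.28484118  0.08294367 -0.79252203] [0.49240502 0.00437098 0.37299487]
diff 0 []
diff 1274 [[254, 158, 10, 5, 19], [244, 167, 28, 48, 984], [264, 208, 8, 13, 48], [245, 216, 10, 13, 95], [252, 229, 20, 31, 127]]
(224.0, 230.0) [214 217 217] [216 219 219]
(228.0, 236.0) [66 66 66] [67 67 67]
```

The scene view of the case shows zero difference from the start picture, so the lid and latch are shut as they were. The top-view differences are only the arm. Handing in.

```bash
python3 -c "
from h import *
print(robot.close_job())"
```

```text
the job is handed in; nothing more can be done
None
```

All three tape rolls present are in the case, the lid is shut and the latch is closed over it; I handed the job in at about 58 s of the 208 s allowed, and no verdict was returned.

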